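Load the column oven and close its cover

ROBOT

A 6-joint arm with a two-finger parallel gripper is mounted at the origin on the work surface. World frame = base frame: x ahead of the robot, y to its left, z up, the work surface at z = 0. Lengths are in mm, angles in degrees, forces in N, time in s.
With the tool pointing down it reaches from about 300 to 850 mm from the base axis. Payload 4.2 kg.
Tool frame: the origin (TCP) lies midway between the tips of the shut fingers; the grasp point (between the pads) lies 19 mm behind it; z points along the fingers, x is the direction in which the jaws open and shut, and the axes are right-handed (so a half turn about z gives the same grasp; the last joint's range is limited). The gripper opens to 91 mm and grips with 3 to 60 N. Pads are 32 mm wide; open, the fingers measure 118 mm over their backs; the gripper's body (76 mm by 178 mm) begins 60 mm behind the grasp point.
Start: joints at [67.724, 18.312, 89.639, -0, 72.044, -1.146], TCP at [207.289, 536.353, 213.976] pointing down, gripper open.
Joint ranges: [-177.97, 177.97], [-48.28, 115.42], [12.27, 149.76], [-77.06, 257.06], [2.81, 150.46], [-146.56, 146.56]. Speed limits (degrees/s): [147.25, 147.25, 180, 180, 180, 180].

INTERFACE

Orientations are given as [roll, pitch, yaw] about the fixed x, y, z axes, in that order (R = Rz(yaw) Ry(pitch) Rx(roll)).
In Python, from workcell import monitor, vision, job, models gives the robot as it stands.
- The arm moves only by the shell command python3 -m creep 'ROWS' [FORCE]. ROWS is text: rows parted by semicolons, each of 7 numbers parted by spaces: the shift along the world's x, y, z in cm, then the turn, a rotation vector about the world's x, y, z in rad, then the gripper's target within -1 to 1 (shut at 1, half-way at 0, fully open at -1). In form: tx ty tz ax ay az hand; .... A call has 1 to 12 rows; each row shifts and turns the pose as measured when the row begins; what a row does not reach is not made up. A row lasts 1/12 s, in which the tool goes at most 41.7 mm and 7.16 degrees, less where a joint would pass 70% of its speed; a pose out of reach is approached as far as the arm can. A call is refused whole if a number of a shift passes 4.17 or a number of a turn 0.125, either way. A call with a gripper value outside its range is refused whole. The fingers move at their own pace and stop on an object; FORCE is the grip in N (left out, the last holds). Time passes only in rows, so rows that do not move let the fingers close. It gives the time, the measured TCP pose, the force and the opening at its end, in the units of the state.
- monitor.state(): the state, without advancing time (a new reading comes with each control period).
- vision.grab_frame(name): name is "side" or "top"; returns a dict with "img" (384x512x3 uint8, red, green, blue), "mtx" (3x3 intrinsics, pixels), "dist_coeffs" ([k1, k2, p1, p2, k3] as OpenCV has them; the pictures are not rectified), "view" (4x4, takes a point from world to camera coordinates). Camera axes: x right, y down, z forward; pixel columns grow to the right and rows downward; lengths in mm; the calibration is good to about 2 mm. A picture is of the moment at which its call begins. There is no depth.
- job.job_done(): hands the job in, once; it reports no verdict.
Trained networks look in the newest picture that a camera, given by its name, has taken for a name from the list of things; names that differ only in an ending like _2 or _b are one class to them, and where a whole thing is asked for, a point or a joint stands for the part that bears it (a point fixed in the world has none). Each returns a list of dicts, best first, with "confidence" (0 to 1); they miss things now and then, are a little off and sometimes report something else, mostly with a low value. They report only what shows in the picture. A call takes as long as a camera call. They do not tell look-alikes from the thing itself.
- models.search_frame(camera, query): "rect" ([left, top, right, bottom] in pixels, round what is visible of it).
- models.mark_of(camera, query): "at" ([column, row] in pixels: a listed point, or the origin of a listed thing).
The state is a dict: "time_s": time; "qpos": joint angles; "qvel": joint speeds; "effort": joint torques, N m; "ee_pos": TCP position; "ee_rot": TCP orientation; "force": force on the tool from outside, world axes, zero at the start; "torque": the same for the moment, N m; "gripper_width": finger opening in mm.
Only numpy, scipy, OpenCV 4.12 (cv2) and the standard library are available. Lean on these libraries where they do the work, as an engineer would, in place of code of your own. Each camera call takes 0.05 s, during which the arm holds its last target.

TASK

Lift the transit bar off the oven and lay it flat on the bench, clear of the oven. Press every steel column lying on the bench fully down into a clip of its own in the column oven, so that the sprung jaw closes over it; then tip the heavy cover over and bring it down gently, without letting it slam, until it is fully shut, and finally press the start key all the way in on the control pad and let go. Leave the bottle, jar and spanner where they are.

Things in the scene. Friction and masses are not known exactly. Their poses are not given: they have to be found in the camera images.
- case: Column oven: open-topped navy case fixed to the bench, 240 (its x) x 200 (its y) x 95 mm high, walls 8 mm. Origin at the centre of its underside, z up. Inside, three alike clips in a row along its x, 72 mm apart; each holds one column lying along the case's y. The cover's hinge is on the -y rim, its handle side is +y. Clips reach up to 90 mm.
- cover (a joint): Angle of the oven's heavy navy cover (1.4 kg plate, 240 x 200 x 10 mm), rad: 0 = shut flat on the case, 1.57 = upright, stop at 1.9 (leaning back). The stiff hinge (0.5 N m) holds it where left above about 1.2; below that it falls and slams unless held back. At the bar about 3 N moves it when upright, about 4 N upward carries it near shut.
- cover_hinge (a point): Middle of the cover's hinge line, on the case at (0, -100, 95) mm in the case's frame; the hinge axis is the case's x.
- cover_bar (a point): Middle of the cover's bow handle: round steel bar 12 mm thick, 110 mm long, parallel to the hinge, 235 mm from the hinge line in the cover's plane, 5 mm out from its underside; 29 mm open gap between bar and the cover's free edge. Upright it is the topmost thing; shut it lies outside the +y wall at 100 mm height. Can be held from above at every angle; it turns in the fingers.
- seat0 (a point): Clip 0 (case x = -72 mm): where the middle of a seated column's axis lies, 60 mm above the bench; axes as the case's. Two 8 mm fork plates 45 mm, and two black jaw blades 35 mm, either side along y; between them is free room for fingers above 29 mm height. Funnel mouth 36 mm wide at 85 mm height, open upwards; play in the fork 1.5 mm each side, 5 mm along the column.
- seat1 (a point): Clip 1 (case x = 0 mm): where the middle of a seated column's axis lies, 60 mm above the bench; axes as the case's. Two 8 mm fork plates 45 mm, and two black jaw blades 35 mm, either side along y; between them is free room for fingers above 29 mm height. Funnel mouth 36 mm wide at 85 mm height, open upwards; play in the fork 1.5 mm each side, 5 mm along the column.
- seat2 (a point): Clip 2 (case x = 72 mm): where the middle of a seated column's axis lies, 60 mm above the bench; axes as the case's. Two 8 mm fork plates 45 mm, and two black jaw blades 35 mm, either side along y; between them is free room for fingers above 29 mm height. Funnel mouth 36 mm wide at 85 mm height, open upwards; play in the fork 1.5 mm each side, 5 mm along the column.
- jaw0 (a joint): Sprung jaw of clip 0, rad: 0 = closed over the seat (also when empty), grows to about 0.1 as a tube is pushed past it (about 5 to 12 N down, from about 10 mm above the seat), and springs back to about 0 over a seated tube.
- jaw1 (a joint): Sprung jaw of clip 1, rad: 0 = closed over the seat (also when empty), grows to about 0.1 as a tube is pushed past it (about 5 to 12 N down, from about 10 mm above the seat), and springs back to about 0 over a seated tube.
- jaw2 (a joint): Sprung jaw of clip 2, rad: 0 = closed over the seat (also when empty), grows to about 0.1 as a tube is pushed past it (about 5 to 12 N down, from about 10 mm above the seat), and springs back to about 0 over a seated tube.
- col0: Steel column: round tube 18 mm thick, 152 mm long, with a hexagonal nut (24 mm across flats, 22 mm long) at each end, 0.2 kg; all are alike. Origin at the middle of its axis, x along the tube. Lies on the bench on flats of its nuts, axis 12 mm above the bench. Not every start has all three.
- col1: Steel column: round tube 18 mm thick, 152 mm long, with a hexagonal nut (24 mm across flats, 22 mm long) at each end, 0.2 kg; all are alike. Origin at the middle of its axis, x along the tube. Lies on the bench on flats of its nuts, axis 12 mm above the bench. Not every start has all three.
- col2: Steel column: round tube 18 mm thick, 152 mm long, with a hexagonal nut (24 mm across flats, 22 mm long) at each end, 0.2 kg; all are alike. Origin at the middle of its axis, x along the tube. Lies on the bench on flats of its nuts, axis 12 mm above the bench. Not every start has all three.
- transit: Loose grey plastic transit bar 264 x 30 x 22 mm, 0.25 kg, origin at the centre of its underside, x along its length. At the start it lies on the oven's rims (95 mm up) along the case's x, 20 to 50 mm to the +y side of the middle, across all the clips, in the way of the columns and the cover.
- pad: Grey control pad 110 x 80 x 30 mm fixed to the bench beside the hinge side of the oven; origin at the centre of its underside.
- start (a joint): The start key's travel in m: 0 = up, 0.006 = fully pressed down; spring, about 5 N fully down.
- start_top (a point): Centre of the top of the white round start key (34 mm across) on the control pad, pressed straight down.
- solvent: Bystander: amber solvent bottle, 70 mm across, 170 mm high; origin at the centre of its underside.
- jar: Bystander: clear jar 60 mm across, 75 mm high; origin at the centre of its underside.
- spanner: Bystander: steel spanner 160 mm long lying on the bench; origin under its middle.
Mind the look-alikes: they are no part of the job. Leave any black look-alike of the col2 alone. What is shaped like the col1 but orange is not meant.

How it is judged (in metres and radians):
On the way, in this order (a step that is already met when the one before it is completed fails the run):
1. every column sits in a clip under its closed jaw (((distance between col0 and seat0 below 0.008 m and z of col0 in the frame of seat0 below 0.004 m and angle between the x axis of col0 and the y axis of case, either way round below 0.08 rad and value of joint jaw0 below 0.06 rad) or (distance between col0 and seat1 below 0.008 m and z of col0 in the frame of seat1 below 0.004 m and angle between the x axis of col0 and the y axis of case, either way round below 0.08 rad and value of joint jaw1 below 0.06 rad) or (distance between col0 and seat2 below 0.008 m and z of col0 in the frame of seat2 below 0.004 m and angle between the x axis of col0 and the y axis of case, either way round below 0.08 rad and value of joint jaw2 below 0.06 rad)) and ((distance between col1 and seat0 below 0.008 m and z of col1 in the frame of seat0 below 0.004 m and angle between the x axis of col1 and the y axis of case, either way round below 0.08 rad and value of joint jaw0 below 0.06 rad) or (distance between col1 and seat1 below 0.008 m and z of col1 in the frame of seat1 below 0.004 m and angle between the x axis of col1 and the y axis of case, either way round below 0.08 rad and value of joint jaw1 below 0.06 rad) or (distance between col1 and seat2 below 0.008 m and z of col1 in the frame of seat2 below 0.004 m and angle between the x axis of col1 and the y axis of case, either way round below 0.08 rad and value of joint jaw2 below 0.06 rad)) and ((distance between col2 and seat0 below 0.008 m and z of col2 in the frame of seat0 below 0.004 m and angle between the x axis of col2 and the y axis of case, either way round below 0.08 rad and value of joint jaw0 below 0.06 rad) or (distance between col2 and seat1 below 0.008 m and z of col2 in the frame of seat1 below 0.004 m and angle between the x axis of col2 and the y axis of case, either way round below 0.08 rad and value of joint jaw1 below 0.06 rad) or (distance between col2 and seat2 below 0.008 m and z of col2 in the frame of seat2 below 0.004 m and angle between the x axis of col2 and the y axis of case, either way round below 0.08 rad and value of joint jaw2 below 0.06 rad))), for 0.2 s.
2. the cover is shut over the clipped columns (all of step 1 and value of joint cover below 0.03 rad), for 0.2 s.
3. the start key is pressed in (value of joint start above 0.0045 m and value of joint cover below 0.03 rad), for 0.05 s.
At the end, for the whole second after the job is handed in: Every column is in a clip (within 8 mm of the seat point, at most 4 mm high, within 0.08 rad of the case's y, jaw below 0.06 rad); the transit bar lies flat on the bench, its middle over 125 mm from the oven's; the cover is shut (below 0.03 rad); the start key is up again (below 2 mm) (all of step 2 and value of joint start below 0.002 m and height (world z) of transit below 0.01 m and angle between transit's own z axis and vertical below 0.1 rad and horizontal distance between transit and case above 0.125 m); the robot touches nothing.
It fails at once if the cover slams: it closes faster than 1.5 rad/s (about 0.35 m/s at the bar) over its last 0.12 rad (value of joint cover below 0.12 rad and velocity of joint cover below -1.5 rad/s).
It fails at once if the bottle, the jar or the spanner is moved more than 30 mm (distance of any of solvent, jar, spanner from where it was at the start of the episode above 0.03 m).
It fails at once if the bottle or the jar is tipped (angle between any of solvent, jar's own z axis and vertical above 0.5 rad).
Of col0, col1, col2 only 2 to 3 are there at a start; the rules pass over those that are not, and their reading is None.
At some moment in a run one of col0, col1, col2 may be knocked a few centimetres aside while the robot is not near it.
It also fails if it takes over 208 s, if anything falls off the work surface, if the arm or the gripper's body presses on something with over 40 N, if the wrist force passes 120 N, or if a joint passes its speed limit or range.

## Working session

There is one attempt and no reset: what is moved stays moved. The work goes in short steps, Python scripts to look and compute and a shell command to move; the robot and the scene stay as the last step left them, time stands still between calls to the robot, and variables do not carry over. Pictures are saved under pics/ and viewed, and the job is handed in when it is done.

```bash
ls -la; mkdir -p pics
cat > h.py <<'E'
import numpy as np, cv2, json
from workcell import monitor, vision, job, models
def grab(cam,name=None):
    f=vision.grab_frame(cam)
    if name: cv2.imwrite('pics/'+name+'.png',cv2.cvtColor(f['img'],cv2.COLOR_RGB2BGR))
    return f
def ray(f,px):
    K=np.array(f['mtx'],float);d=np.array(f['dist_coeffs'],float);V=np.array(f['view'],float)
    u=cv2.undistortPoints(np.array([[px]],float),K,d)[0,0]
    R=V[:3,:3];t=V[:3,3]
    return -R.T@t, R.T@np.array([u[0],u[1],1.])
def atz(f,px,z):
    o,d=ray(f,px); return o+d*(z-o[2])/d[2]
def proj(f,P):
    K=np.array(f['mtx'],float);d=np.array(f['dist_coeffs'],float);V=np.array(f['view'],float)
    return cv2.projectPoints(np.array(P,float).reshape(-1,1,3),cv2.Rodrigues(V[:3,:3])[0],V[:3,3],K,d)[0].reshape(-1,2)
def tri(f1,p1,f2,p2):
    o1,d1=ray(f1,p1);o2,d2=ray(f2,p2)
    A=np.stack([d1,-d2],1);s=np.linalg.lstsq(A,o2-o1,rcond=None)[0]
    a=o1+d1*s[0];b=o2+d2*s[1]
    return (a+b)/2,np.linalg.norm(a-b)
E
python3 - <<'E'
from h import *
np.set_printoptions(precision=1,suppress=True)
ft=grab('top','t0');fs=grab('side','s0')
for f in (ft,fs):
    V=np.array(f['view']);print(-V[:3,:3].T@V[:3,3],V[:3,:3])
for q in ['case','cover','cover_hinge','cover_bar','seat0','seat1','seat2','col0','transit','pad','start_top','solvent','jar','spanner']:
    for c in ('top','side'):
        print(q,c,[(np.round(r['at']).tolist(),round(r['confidence'],2)) for r in models.mark_of(c,q)][:6])
print(monitor.state())
E
```

```text
total 12
drwxr-xr-x  3 agent agent 4096 Dec  6 15:35 .
drwxr-xr-x 23 root  root  4096 Dec  6 15:35 ..
drwxr-xr-x  2 agent agent 4096 Dec  6 15:35 pics
[ 297.3   31.8 1229.9] [[-0.  -1.   0. ]
 [-1.   0.  -0.2]
 [ 0.2 -0.  -1. ]]
[443.  822.8 698. ] [[-1.  -0.1  0. ]
 [-0.1  0.6 -0.8]
 [ 0.1 -0.8 -0.6]]
case top [([310.0, 181.0], 0.76), ([313.0, 181.0], 0.38)]
case side [([256.0, 178.0], 0.68)]Traceback (most recent call last):
  File "<stdin>", line 8, in <module>
ValueError: it knows: case, col, cover_bar, cover_hinge, jar, pad, seat, solvent, spanner, start_top, transit
```

Run:
```python
from h import *
grab('top');grab('side')
for q in 'case, col, cover_bar, cover_hinge, jar, pad, seat, solvent, spanner, start_top, transit'.split(', '):
    for c in ('top','side'):
        print(q,c,[(np.round(r['at'],1).tolist(),round(r['confidence'],2)) for r in models.mark_of(c,q)][:6])
print(monitor.state())
```

```text
case top [([310.3, 186.2], 0.86)]
case side [([255.2, 178.0], 0.94)]
col top [([178.6, 225.3], 0.74), ([124.0, 138.2], 0.59), ([178.6, 156.5], 0.56), ([171.6, 276.3], 0.56)]
col side [([131.2, 338.6], 0.92), ([195.0, 270.3], 0.74), ([352.2, 295.6], 0.72), ([289.0, 282.6], 0.69), ([255.7, 177.9], 0.69)]
cover_bar top [([392.2, 157.4], 0.67)]
cover_bar side [([262.6, 64.5], 0.65)]
cover_hinge top [([348.9, 178.5], 0.84)]
cover_hinge side [([261.1, 136.9], 0.9)]
jar top [([313.7, 119.6], 0.6)]
jar side [([193.5, 169.4], 0.66), ([291.1, 149.5], 0.53), ([168.2, 214.3], 0.47)]
pad top []
pad side [([290.3, 149.8], 0.48)]
seat top [([311.7, 159.5], 0.97), ([314.1, 205.3], 0.92), ([313.7, 181.6], 0.6)]
seat side [([260.0, 165.0], 0.92), ([235.0, 164.0], 0.92), ([278.9, 167.0], 0.71)]
solvent top [([247.7, 120.2], 0.79)]
solvent side [([171.2, 209.8], 0.88), ([237.3, 164.9], 0.38)]
spanner top [([191.8, 129.9], 0.85), ([246.9, 122.4], 0.34)]
spanner side [([160.6, 261.2], 0.59)]
start_top top [([389.5, 209.7], 0.6)]
start_top side [([264.2, 63.8], 0.53), ([193.4, 172.1], 0.17)]
transit top [([306.7, 176.3], 0.67)]
transit side [([258.6, 162.3], 0.92)]
{'time_s': 1.4, 'qpos': array([ 6.77235357e+01,  1.83101587e+01,  8.96379003e+01, -1.20615002e-03,
        7.20431481e+01, -1.14601745e+00]), 'qvel': array([-0.01124677,  0.05333196,  0.08522177, -0.12625147,  0.20660075,
        0.08149789]), 'effort': array([ 4.99736598e-05, -4.12350154e+01, -2.32227713e+01,  7.27427169e-02,
        3.77904007e-02,  1.33434460e-05]), 'ee_pos': array([207.30050302, 536.36203373, 214.00086407]), 'ee_rot': array([ 1.79998677e+02, -8.76809873e-03,  6.88699250e+01]), 'force': array([ 1.06938761,  0.14057204, -0.56306692]), 'torque': array([-0.01941162,  0.00600695,  0.02972322]), 'gripper_width': 91.22648291745102}
```

View pics/t0.png

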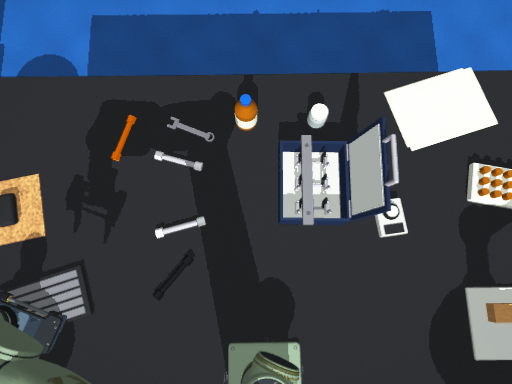

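View pics/s0.png

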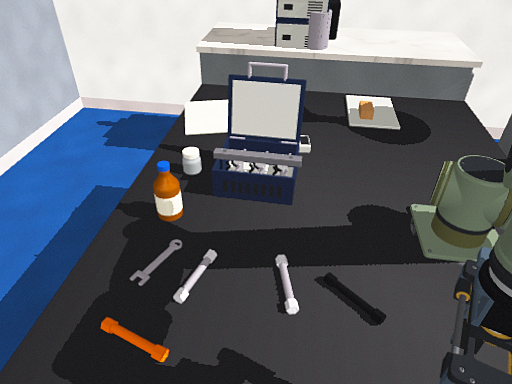

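Top picture: the candidates for the columns are silver (179,160), silver (180,227), orange (124,138, a look-alike) and black (173,275, a look-alike). I choose the two silver ones. The oven is at (313,182), with the transit bar across it at column 307, the cover open to the right (bar at 393,158) and the start key at (391,210). Next is a close crop to check.

Run:
```python
import cv2
im=cv2.imread('pics/t0.png')
a=cv2.resize(im[140:245,140:220],None,fx=5.5,fy=5.5,interpolation=cv2.INTER_CUBIC)
cv2.imwrite('pics/c1.png',a)
b=cv2.resize(im[110:245,265:415],None,fx=4.4,fy=4.4,interpolation=cv2.INTER_CUBIC)
cv2.imwrite('pics/c2.png',b)
s=cv2.imread('pics/s0.png')
cv2.imwrite('pics/c3.png',cv2.resize(s[55:210,180:320],None,fx=3.8,fy=3.8,interpolation=cv2.INTER_CUBIC))
```

```text
(no output)
```

View pics/c1.png

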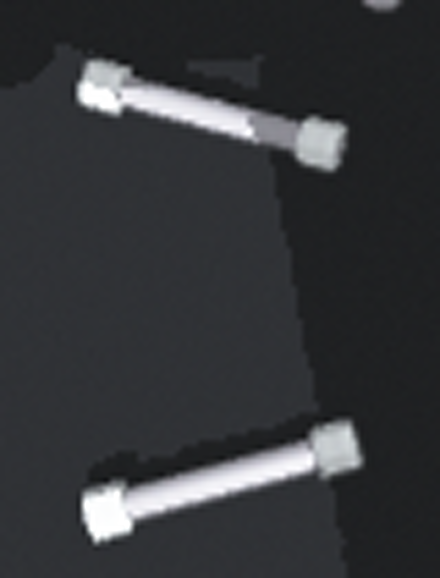

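View pics/c2.png

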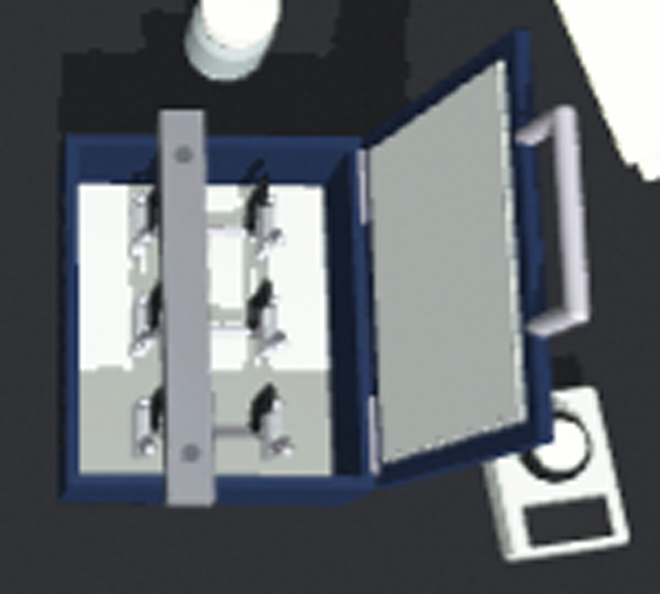

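View pics/c3.png

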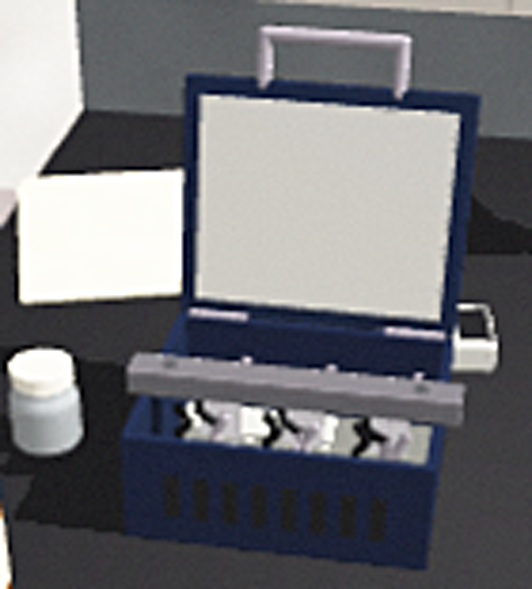

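```bash
cat > fit.py <<'E'
from h import *
from scipy.optimize import least_squares
np.set_printoptions(precision=1,suppress=True)
ft=grab('top');fs=grab('side')
def c2(x,y): return (265+(x+.5)/4.4-.5,110+(y+.5)/4.4-.5)
def c3(x,y): return (180+(x+.5)/3.8-.5,55+(y+.5)/3.8-.5)
obs=[(ft,(120,100,95),c2(66,135)),(ft,(-120,100,95),c2(61,499)),
(fs,(120,100,95),c3(122,432)),(fs,(-120,100,95),c3(440,464)),(fs,(-120,100,0),c3(428,567)),
(ft,(0,-100,95),(348.9,178.5)),(fs,(0,-100,95),(261.1,136.9)),
(ft,(72,0,60),(311.7,159.5)),(ft,(-72,0,60),(314.1,205.3)),(ft,(0,0,60),(313.7,181.6)),
(fs,(0,0,60),(260,165)),(fs,(72,0,60),(235,164)),(fs,(-72,0,60),(278.9,167))]
def W(p,q):
    c,s=np.cos(p[2]),np.sin(p[2]);return np.array([p[0]+c*q[0]-s*q[1],p[1]+s*q[0]+c*q[1],q[2]])
def res(p): return np.concatenate([proj(f,W(p,q))[0]-np.array(u) for f,q,u in obs])
r=least_squares(res,[480,-170,0],loss='soft_l1');p=r.x
print('case',p[:2],np.degrees(p[2]));print(res(p).reshape(-1,2))
np.save('case.npy',p)
print('bar',tri(ft,(392.2,157.4),fs,(262.6,64.5)))
print('bar in case', )
b=tri(ft,c2(578,215),fs,c3(336,37))[0];print('bar2',b)
d=b[:2]-p[:2];c,s=np.cos(p[2]),np.sin(p[2]);print(c*d[0]+s*d[1],-s*d[0]+c*d[1])
print('start',atz(ft,c2(566,443),36),atz(ft,(389.5,209.7),36))
# columns via nuts
def c1(x,y): return (140+(x+.5)/5.5-.5,140+(y+.5)/5.5-.5)
for n,a,bb in (('A',c1(103,86),c1(322,144)),('B',c1(107,512),c1(336,447))):
    P=atz(ft,a,14);Q=atz(ft,bb,14);print(n,P,Q,(P+Q)/2,np.linalg.norm(P-Q),np.degrees(np.arctan2(*(Q-P)[1::-1])))
for r in models.mark_of('top','col'): print('top',r['at'],atz(ft,r['at'],12))
for r in models.mark_of('side','col'): print('side',r['at'],atz(fs,r['at'],12))
print('transit',tri(ft,(306.7,176.3),fs,(258.6,162.3)),atz(ft,c2(183,155),117),atz(ft,c2(191,452),117))
for q,a in (('jar',(313.7,119.6)),('solv',(247.7,120.2)),('span',(191.8,129.9))): print(q,atz(ft,a,0))
E
python3 fit.py
```

```text
case [ 563.3 -157.5] -0.15132984017473358
[[-0.2  0.4]
 [ 3.2 -2.5]
 [ 0.1  1. ]
 [-0.4  0.4]
 [ 0.2 -0.4]
 [-0.   0.4]
 [ 0.8  2.4]
 [ 0.1 -0.5]
 [-0.1  0.3]
 [-0.8  0.4]
 [-2.6 -0.3]
 [-0.3 -1.4]
 [ 1.6 -0.2]]
bar (array([ 567.3, -306.4,  320.7]), np.float64(12.26024880421825))
bar in case
bar2 [ 557.8 -314.5  321.1]
-5.093543815657022 -156.9935353492698
start [ 477.4 -399.8   36. ] [ 479.3 -388.7   36. ]
A [668.1 321.9  14. ] [631.6 195.1  14. ] [649.9 258.5  14. ] 131.98258071823892 -106.0607621067243
B [422.4 311.   14. ] [456.6 184.9  14. ] [439.5 247.9  14. ] 130.6927208227899 -74.83775449542058
top [171.6, 273.9] [299.4 269.7  12. ]
top [123.2, 138.0] [727.9 436.9  12. ]
top [311.4, 182.9] [ 571.3 -160.5   12. ]
top [177.9, 223.0] [451.4 254.8  12. ]
side [288.7, 283.1] [434.4 251.8  12. ]
side [352.7, 295.1] [291.3 262.9  12. ]
side [197.1, 276.5] [646.5 265.8  12. ]
side [136.3, 338.5] [724.3 437.   12. ]
transit (array([ 565.8, -135.3,   85.7]), np.float64(17.76427331074911)) [ 662.1 -134.1  117. ] [ 462.8 -130.4  117. ]
jar [ 786.7 -179.9    0. ]
solv [787.9  36.6  -0. ]
span [756.9 219.3   0. ]
```

```bash
cat > ov.py <<'E'
from h import *
p=np.load('case.npy')
def W(q):
    c,s=np.cos(p[2]),np.sin(p[2]);q=np.array(q,float);return np.stack([p[0]+c*q[...,0]-s*q[...,1],p[1]+s*q[...,0]+c*q[...,1],q[...,2]],-1)
def over(f,name,box,sc,curves):
    x0,y0,x1,y1=box
    im=cv2.resize(cv2.cvtColor(f['img'],cv2.COLOR_RGB2BGR)[y0:y1,x0:x1],None,fx=sc,fy=sc,interpolation=cv2.INTER_CUBIC)
    for c,col in curves:
        u=(proj(f,c)-[x0,y0]+.5)*sc-.5
        cv2.polylines(im,[np.round(u).astype(int).reshape(-1,1,2)],False,col,1,cv2.LINE_AA)
    cv2.imwrite('pics/'+name+'.png',im)
def rect(hx,hy,z): return W([[hx,hy,z],[-hx,hy,z],[-hx,-hy,z],[hx,-hy,z],[hx,hy,z]])
def casecurves():
    C=[(rect(120,100,95),(0,0,255)),(rect(112,92,95),(0,255,255)),(rect(120,100,0),(0,255,0))]
    for x in (-72,0,72): C.append((W([[x,-60,60],[x,60,60]]),(255,0,255)))
    return C
if __name__=='__main__':
    over(grab('top'),'o1',(265,110,415,245),4.4,casecurves())
    over(grab('side'),'o2',(180,55,320,210),3.8,casecurves())
E
python3 ov.py
```

```text
(no output)
```

View pics/o1.png

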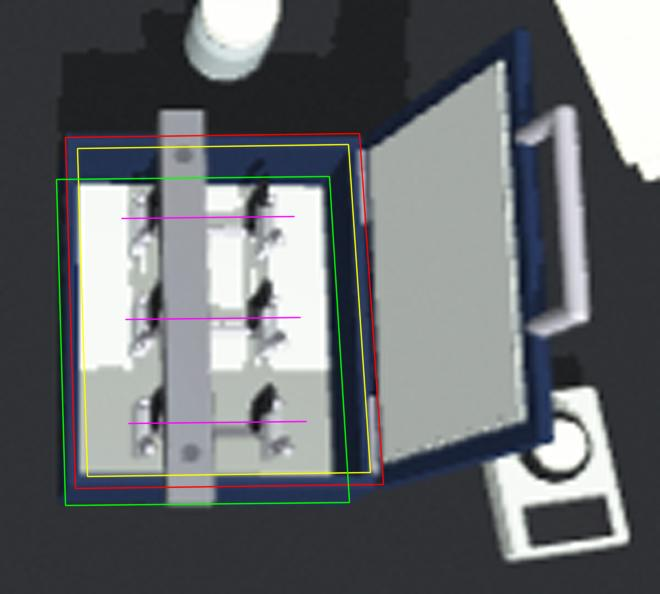

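View pics/o2.png

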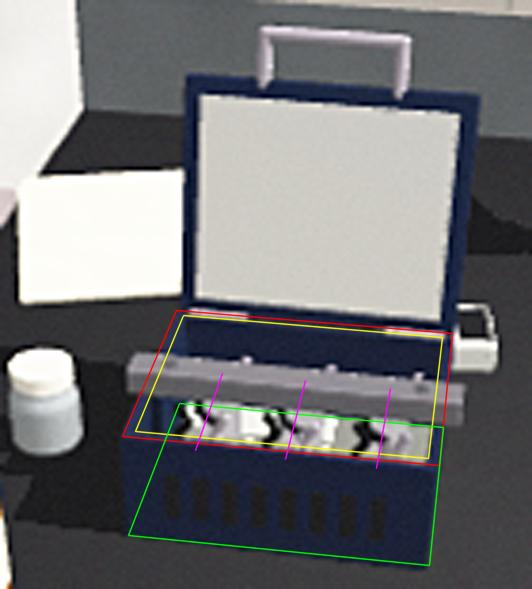

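Run:
```python
import cv2,numpy as np
im=cv2.imread('pics/t0.png')[130:235,272:362].astype(float)
im=np.clip((im/255)**.45*255,0,255).astype('u1')
cv2.imwrite('pics/c4.png',cv2.resize(im,None,fx=5.7,fy=5.7,interpolation=cv2.INTER_CUBIC))
im=cv2.imread('pics/s0.png')[125:215,205:305].astype(float)
im=np.clip((im/255)**.45*255,0,255).astype('u1')
cv2.imwrite('pics/c5.png',cv2.resize(im,None,fx=6,fy=6,interpolation=cv2.INTER_CUBIC))
```

```text
(no output)
```

View pics/c4.png

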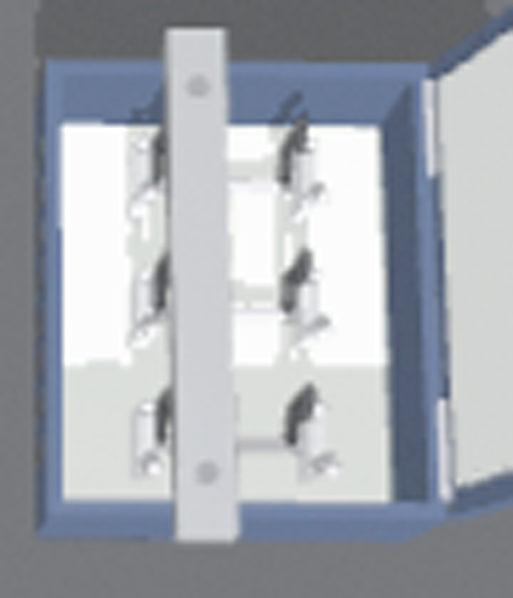

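View pics/c5.png

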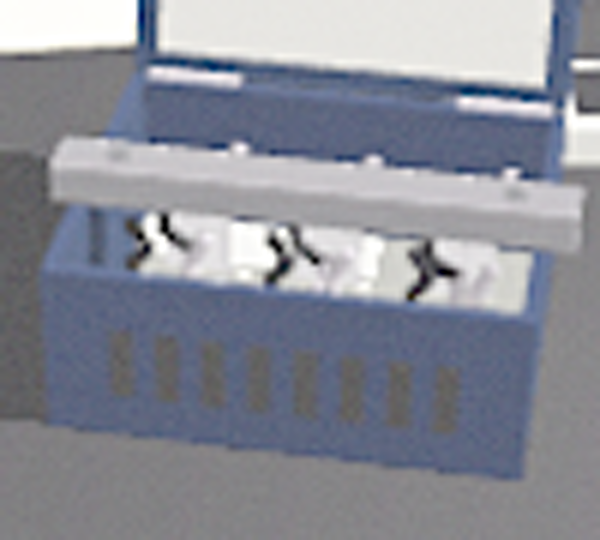

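```bash
cat > fit2.py <<'E'
from h import *
from scipy.optimize import least_squares
np.set_printoptions(precision=1,suppress=True)
ft=grab('top');fs=grab('side')
def c4(x,y): return (272+(x+.5)/5.7-.5,130+(y+.5)/5.7-.5)
def c5(x,y): return (205+(x+.5)/6-.5,125+(y+.5)/6-.5)
obs=[(ft,(120,100,95),c4(47,59)),(ft,(120,-100,95),c4(430,62)),(ft,(-120,-100,95),c4(445,517)),(ft,(-120,100,0),c4(38,540)),
(fs,(120,100,95),c5(42,266)),(fs,(-120,100,95),c5(541,319)),(fs,(-120,100,0),c5(523,477)),(fs,(120,100,0),c5(47,423))]
def W(p,q):
    c,s=np.cos(p[2]),np.sin(p[2]);return np.array([p[0]+c*q[0]-s*q[1],p[1]+s*q[0]+c*q[1],q[2]])
for o in (obs,obs[:4],obs[4:]):
    def res(p): return np.concatenate([proj(f,W(p,q))[0]-np.array(u) for f,q,u in o])
    r=least_squares(res,[560,-157,0],loss='soft_l1');p=r.x
    print('case',p[:2],np.degrees(p[2]));print(res(p).reshape(-1,2))
    if o is obs: np.save('case.npy',p)
E
python3 fit2.py; python3 ov.py
```

```text
case [ 563.  -156.1] -1.35135755522665
[[-0.   0.2]
 [-0.3  0.2]
 [ 0.6  0.2]
 [-0.1 -0.4]
 [-0.3  0.1]
 [-0.4  0.1]
 [ 0.   0.1]
 [ 0.6 -0. ]]
case [ 563.2 -156. ] -1.4265451775602287
[[-0.   0.1]
 [-0.3  0.1]
 [ 0.5  0.2]
 [-0.2 -0.5]]
case [ 563.1 -156.3] -1.219682851959649
[[-0.2  0.1]
 [-0.4 -0. ]
 [ 0.1 -0. ]
 [ 0.6  0. ]]
```

View pics/o1.png

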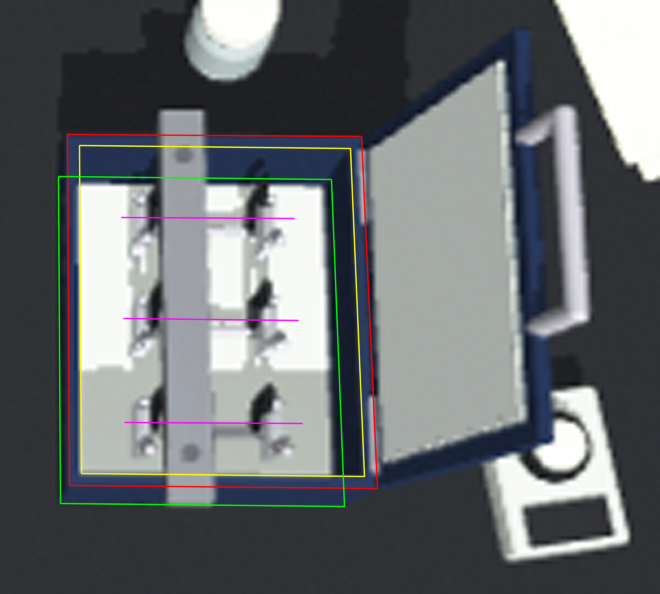

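View pics/o2.png

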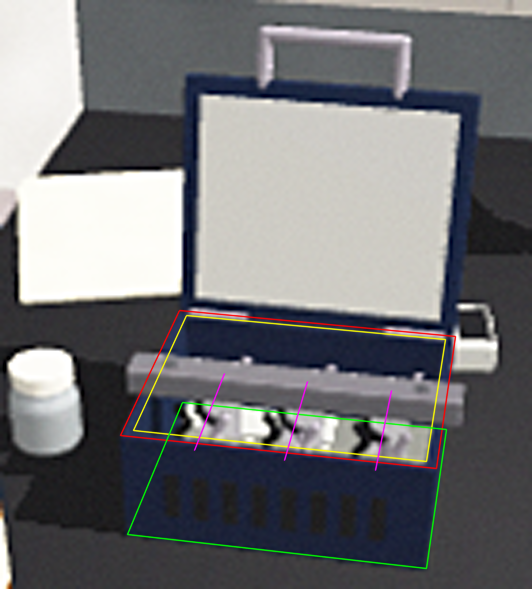

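Overlay: the fit lies on the rim and base edges to within a pixel. The case is at (563,-156), yaw -1.35°. The transit bar's centre is about (562,-132). I'll move there now.

```bash
R="x"; python3 -m creep '1.95 -3.65 0 0 0 0.03 -1; 1.95 -3.65 0 0 0 0.03 -1; 1.95 -3.65 0 0 0 0.03 -1; 1.95 -3.65 0 0 0 0.03 -1; 1.95 -3.65 0 0 0 0.03 -1; 1.95 -3.65 0 0 0 0.03 -1; 1.95 -3.65 0 0 0 0.03 -1; 1.95 -3.65 0 0 0 0.03 -1; 1.95 -3.65 0 0 0 0.03 -1; 1.95 -3.65 0 0 0 0.03 -1; 1.95 -3.65 0 0 0 0.03 -1; 0 0 0 0 0 0 -1'
```

```text
time_s: 2.9
ee_pos: [422.0, 128.7, 214.7]
ee_rot: [179.7, -0.3, 89.3]
force: [0.6, 0.8, 0.7]
gripper_width: 91.5
```

```bash
python3 -m creep '1.95 -3.65 0 0 0 0 -1; 1.95 -3.65 0 0 0 0 -1; 1.95 -3.65 0 0 0 0 -1; 1.95 -3.65 0 0 0 0 -1; 1.95 -3.65 0 0 0 0 -1; 1.95 -3.65 0 0 0 0 -1; 1.95 -3.65 0 0 0 0 -1; 0 0 0 0 0 0 -1'
```

```text
time_s: 3.57
ee_pos: [558.7, -128.8, 215.7]
ee_rot: [179.4, -0.4, 89.1]
force: [1.0, 0.7, 0.8]
gripper_width: 91.0
```

```bash
cat > to.py <<'E'
import sys
from h import *
from scipy.spatial.transform import Rotation as R
s=monitor.state()
x,y,z,yaw=map(float,sys.argv[1:5])
d=(np.array([x,y,z])-s['ee_pos'])/10
rv=(R.from_euler('xyz',[180,0,yaw],degrees=True)*R.from_euler('xyz',s['ee_rot'],degrees=True).inv()).as_rotvec()
print('t',s['time_s'],'shift cm',d.round(2),'norm',np.linalg.norm(d).round(2),'rot',rv.round(4),'F',np.round(s['force'],1),'w',round(s['gripper_width'],1))
E
python3 to.py 562.5 -132.3 97 88.65
python3 - <<'E'
from h import *
grab('top','t1');grab('side','s1')
for c in('top','side'): print(models.mark_of(c,'transit'),models.mark_of(c,'col'))
E
```

```text
t 3.5667 shift cm [  0.38  -0.35 -11.87] norm 11.88 rot [-0.0066  0.0108 -0.0085] F [1.  0.7 0.8] w 91.0
[{'at': [392.4, 210.0], 'confidence': 0.37}] [{'at': [172.3, 274.9], 'confidence': 0.9}, {'at': [177.8, 226.3], 'confidence': 0.84}, {'at': [123.7, 134.2], 'confidence': 0.8}, {'at': [176.9, 158.6], 'confidence': 0.61}]
[{'at': [259.3, 155.7], 'confidence': 0.63}] [{'at': [132.2, 339.4], 'confidence': 0.82}, {'at': [351.8, 295.6], 'confidence': 0.78}, {'at': [264.4, 63.4], 'confidence': 0.66}, {'at': [197.1, 273.3], 'confidence': 0.62}, {'at': [288.6, 281.4], 'confidence': 0.61}]
```

View pics/s1.png

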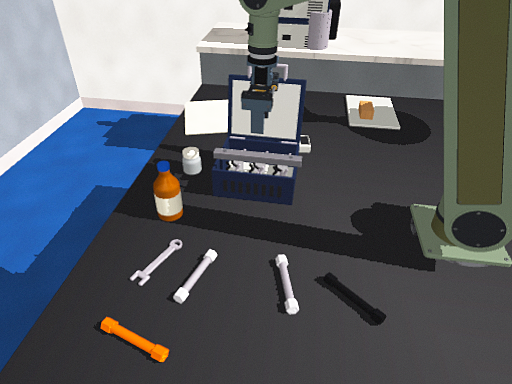

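The gripper hangs over the bar at (258,115) in the side view, and nothing is in the way below it. I'll descend and grip.

```bash
python3 -m creep '0.15 -0.15 -3 -0.003 0.005 -0.004 -1; 0.1 -0.1 -3 -0.003 0.005 -0.004 -1; 0.1 -0.1 -2.5 0 0 0 -1; 0 0 -2 0 0 0 -1; 0 0 -1 0 0 0 -1; 0 0 0 0 0 0 -1' 25; python3 to.py 562.5 -132.3 97 88.65
```

```text
time_s: 4.37
ee_pos: [557.3, -116.3, 102.3]
ee_rot: [179.6, -0.2, 89.7]
force: [-1.1, 0.0, 0.9]
gripper_width: 91.4
t 4.3667 shift cm [ 0.52 -1.6  -0.53] norm 1.76 rot [-0.0029  0.0066 -0.0181] F [-1.1  0.   0.9] w 91.4
```

```bash
python3 -m creep '0.3 -0.8 0 -0.001 0.003 -0.009 -1; 0.2 -0.7 0 -0.001 0.003 -0.009 -1; 0 0 0 0 0 0 -1';  python3 to.py 562.5 -132.3 97 88.65; python3 -m creep '0 0 0 0 0 0 -1; 0 0 0 0 0 0 -1';  python3 to.py 562.5 -132.3 97 88.65
```

```text
time_s: 4.62
ee_pos: [562.9, -129.9, 104.4]
ee_rot: [179.9, -0.0, 88.8]
force: [1.4, 0.1, 0.2]
gripper_width: 91.2
t 4.6167 shift cm [-0.04 -0.24 -0.74] norm 0.78 rot [-0.0001  0.0019 -0.0029] F [1.4 0.1 0.2] w 91.2
time_s: 4.78
ee_pos: [564.5, -130.7, 106.5]
ee_rot: [179.7, 0.0, 88.8]
force: [0.0, 0.3, -0.1]
gripper_width: 91.1
t 4.7833 shift cm [-0.2  -0.16 -0.95] norm 0.98 rot [ 0.0009  0.0059 -0.0021] F [ 0.   0.3 -0.1] w 91.1
```

```bash
python3 -m creep '-0.1 -0.2 -0.5 0 0.005 -0.002 -1; -0.1 -0.1 -0.5 0 0 0 0; 0 0 -0.1 0 0 0 0.5; 0 0 -0.1 0 0 0 1; 0 0 -0.1 0 0 0 1; 0 0 -0.1 0 0 0 1; 0 0 -0.1 0 0 0 1; 0 0 -0.1 0 0 0 1; 0 0 -0.1 0 0 0 1; 0 0 0 0 0 0 1' 25; python3 to.py 562.5 -132.3 97 88.65
```

```text
time_s: 5.62
ee_pos: [562.6, -134.2, 88.9]
ee_rot: [179.9, 0.1, 88.6]
force: [-0.3, 1.1, -0.4]
gripper_width: 34.2
t 5.6167 shift cm [-0.01  0.19  0.81] norm 0.83 rot [0.001  0.0023 0.0007] F [-0.3  1.1 -0.4] w 34.2
```

```bash
python3 -m creep '0 0 0.2 0 0 0 1; 0 0 0.2 0 0 0 1; 0 0 0.1 0 0 0 1' ; python3 -m creep '0 0 1.5 0 0 0 1; 0 0 3 0 0 0 1; 0 0 3 0 0 0 1; 0 0 3 0 0 0 1; 0 0 1 0 0 0 1; 0 0 0 0 0 0 1'; python3 to.py 540 50 40 88.65;python3 - <<'E'
from h import *
grab('side','s2')
E
```

```text
time_s: 5.87
ee_pos: [561.6, -133.8, 93.2]
ee_rot: [-180.0, 0.0, 88.6]
force: [-0.2, -0.3, -1.7]
gripper_width: 30.1
time_s: 6.37
ee_pos: [557.9, -133.1, 210.3]
ee_rot: [-179.5, -0.1, 88.6]
force: [0.1, -0.9, -2.7]
gripper_width: 30.2
t 6.3667 shift cm [ -1.79  18.31 -17.03] norm 25.07 rot [-0.0013 -0.0091  0.0005] F [ 0.1 -0.9 -2.7] w 30.2
```

View pics/s2.png

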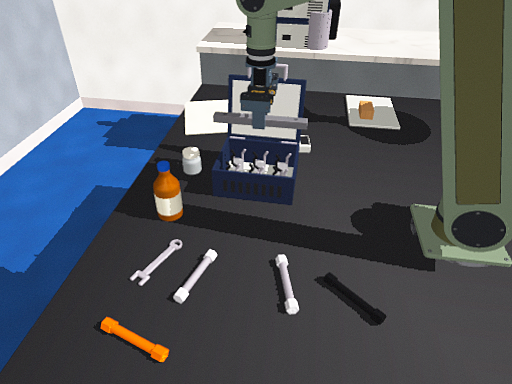

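The bar is gripped level at (259,122). I'll carry it to y≈50 and set it down.

```bash
python3 -m creep '-0.3 3.6 0 0 -0.004 0 1; -0.3 3.6 0 0 -0.004 0 1; -0.3 3.6 0 0 0 0 1; -0.3 3.6 0 0 0 0 1; -0.3 3.6 0 0 0 0 1; 0 0.3 -2 0 0 0 1; 0 0 -3 0 0 0 1; 0 0 -3 0 0 0 1; 0 0 -3 0 0 0 1; 0 0 -3 0 0 0 1; 0 0 0 0 0 0 1'; python3 to.py 540 50 5 88.65
```

```text
time_s: 7.33
ee_pos: [532.3, 57.7, 51.7]
ee_rot: [-179.0, 0.0, 88.6]
force: [-1.3, 0.3, -3.2]
gripper_width: 30.4
t 7.3333 shift cm [ 0.77 -0.77 -4.67] norm 4.79 rot [-0.0003 -0.0181  0.0016] F [-1.3  0.3 -3.2] w 30.4
```

```bash
python3 -m creep '0 0 -1.5 0 -0.009 0 1; 0 0 -1.3 0 -0.009 0 1; 0 0 -0.9 0 -0.002 0 1; 0 0 -0.4 0 0 0 1; 0 0 -0.2 0 0 0 1'; python3 to.py 540 50 5 88.65
```

```text
time_s: 7.75
ee_pos: [530.8, 57.3, 6.1]
ee_rot: [-179.8, 0.0, 88.6]
force: [-0.5, 0.7, -2.5]
gripper_width: 29.8
t 7.75 shift cm [ 0.92 -0.73 -0.11] norm 1.18 rot [ 0.0003 -0.0033  0.0017] F [-0.5  0.7 -2.5] w 29.8
```

```bash
python3 -m creep '0 0 -0.2 0 -0.003 0 1; 0 0 -0.2 0 0 0 1; 0 0 -0.1 0 0 0 0.8'; python3 to.py 540 50 5 88.65
```

```text
time_s: 8.0
ee_pos: [532.5, 57.3, 2.6]
ee_rot: [179.8, -0.0, 88.5]
force: [0.4, -0.5, -2.4]
gripper_width: 30.1
t 8.0 shift cm [ 0.75 -0.73  0.24] norm 1.07 rot [0.0001 0.0033 0.0019] F [ 0.4 -0.5 -2.4] w 30.1
```

```bash
python3 -m creep '0 0 0 0 0 0 0.3; 0 0 0 0 0 0 0; 0 0 0 0 0 0 0; 0 0 0 0 0 0 0; 0 0 3 0 0 0 0; 0 0 3 0 0 0 -0.5; 0 0 3 0 0 0 -1; 0 0 3 0 0 0 -1; 0 0 0 0 0 0 -1'; python3 to.py 650 258 150 -16
python3 - <<'E'
from h import *
grab('side','s3');grab('top','t3')
E
```

```text
time_s: 8.75
ee_pos: [533.6, 57.4, 129.8]
ee_rot: [179.6, -0.0, 88.5]
force: [0.5, 0.0, 0.2]
gripper_width: 69.3
t 8.75 shift cm [11.64 20.06  2.02] norm 23.28 rot [ 0.0059  0.0049 -1.8245] F [0.5 0.  0.2] w 69.3
```

View pics/s3.png

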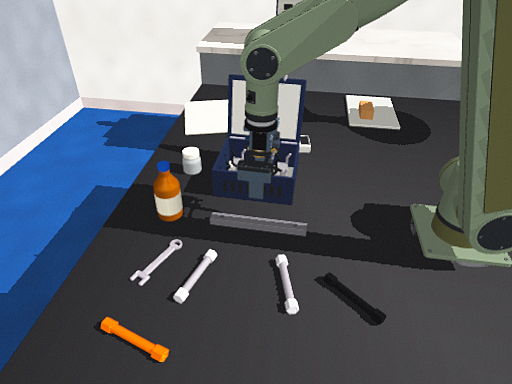

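The transit bar lies flat at (259,224). Next is column A, the silver one nearer the spanner.

```bash
python3 -m creep '0.9 1.5 0.1 0 0 -0.12 -0.3; 0.9 1.5 0.1 0 0 -0.12 -0.3; 0.9 1.5 0.1 0 0 -0.12 -0.3; 0.9 1.5 0.1 0 0 -0.12 -0.3; 0.9 1.5 0.1 0 0 -0.12 -0.3; 0.9 1.5 0.1 0 0 -0.12 -0.3; 0.9 1.5 0.1 0 0 -0.12 -0.3; 0.9 1.5 0.1 0 0 -0.12 -0.3; 0.9 1.5 0.1 0 0 -0.12 -0.3; 0.9 1.5 0.1 0 0 -0.12 -0.3; 0.9 1.5 0.1 0 0 -0.12 -0.3; 0.9 1.5 0 0 0 -0.12 -0.3';python3 to.py 650 258 150 -16
```

```text
time_s: 9.85
ee_pos: [627.9, 239.5, 113.7]
ee_rot: [-179.0, 2.1, 2.7]
force: [1.0, -0.4, 0.2]
gripper_width: 59.1
t 9.85 shift cm [2.21 1.85 3.63] norm 4.64 rot [-0.0216 -0.0338 -0.3252] F [ 1.  -0.4  0.2] w 59.1
```

```bash
python3 -m creep '0.8 0.6 0.8 -0.007 -0.011 -0.109 -0.3; 0.8 0.6 0.8 -0.007 -0.011 -0.108 -0.3; 0.6 0.6 0.8 -0.007 -0.011 -0.108 -0.3; 0 0 0 0 0 0 -0.3';python3 to.py 650 258 130 -16
python3 - <<'E'
import cv2
s=cv2.imread('pics/s3.png');a=s[240:320,165:310]
cv2.imwrite('pics/c6.png',cv2.resize(a,None,fx=5.5,fy=5.5,interpolation=cv2.INTER_CUBIC))
t=cv2.imread('pics/t3.png');
cv2.imwrite('pics/c7.png',cv2.resize(t[140:245,140:220],None,fx=5.5,fy=5.5,interpolation=cv2.INTER_CUBIC))
E
```

```text
time_s: 10.18
ee_pos: [647.9, 260.2, 127.0]
ee_rot: [179.6, 0.8, -17.0]
force: [0.3, 0.3, 0.4]
gripper_width: 59.0
t 10.1833 shift cm [ 0.21 -0.22  0.3 ] norm 0.43 rot [ 0.0026 -0.0149  0.017 ] F [0.3 0.3 0.4] w 59.0
```

View pics/c6.png

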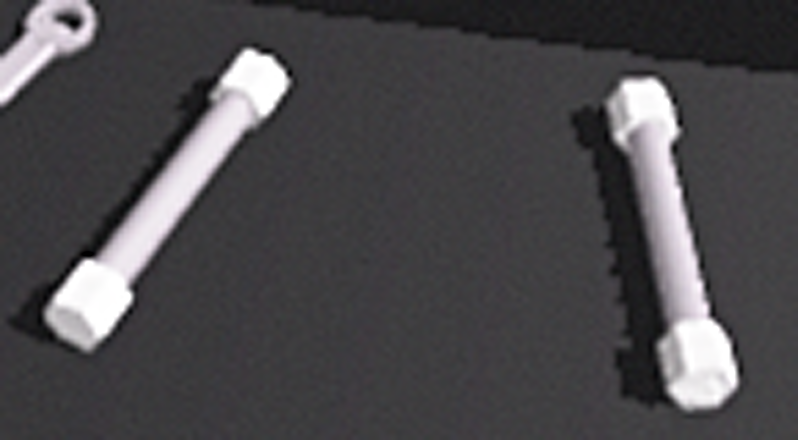

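View pics/c7.png

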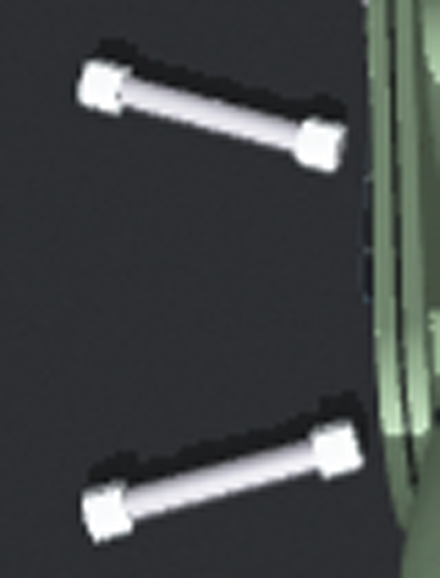

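```bash
cat > colfit.py <<'E'
from h import *
from scipy.optimize import minimize
U=6
def colpts(x,y,yaw,z=12):
    a=np.array([np.cos(yaw),np.sin(yaw),0]);b=np.array([-np.sin(yaw),np.cos(yaw),0]);c=np.array([0,0,1.])
    o=np.array([x,y,z]);th=np.arange(6)*np.pi/3; r=12/np.cos(np.pi/6)
    out=[]
    for lo,hi in((-76,-54),(54,76)):
        out.append(np.array([o+a*l+b*r*np.cos(t)+c*r*np.sin(t) for l in(lo,hi) for t in th]))
    tt=np.linspace(0,2*np.pi,16)
    out.append(np.array([o+a*l+b*9*np.cos(t)+c*9*np.sin(t) for l in(-60,60) for t in tt]))
    return out
def sil(f,p,box):
    x0,y0,x1,y1=box;m=np.zeros(((y1-y0)*U,(x1-x0)*U),np.uint8)
    for P in colpts(*p):
        u=((proj(f,P)-[x0,y0]+.5)*U-.5)
        cv2.fillConvexPoly(m,cv2.convexHull(np.round(u).astype(np.int32)),255)
    return cv2.resize(m,(x1-x0,y1-y0),interpolation=cv2.INTER_AREA)/255.
def fit(frames,p0,thr=(75,150)):
    D=[]
    for f in frames:
        u=np.vstack([proj(f,P) for P in colpts(*p0)]);lo=np.floor(u.min(0)-8).astype(int);hi=np.ceil(u.max(0)+8).astype(int)
        lo=np.maximum(lo,0);hi=np.minimum(hi,[512,384]);box=(*lo,*hi)
        g=f['img'][lo[1]:hi[1],lo[0]:hi[0]].min(2).astype(float)
        D.append((f,box,np.clip((g-thr[0])/(thr[1]-thr[0]),0,1)))
    S=np.array([1,1,.02])
    def cost(q):
        return sum(((cv2.GaussianBlur(sil(f,q*S,b),(0,0),1)-cv2.GaussianBlur(m,(0,0),1))**2).sum() for f,b,m in D)
    q0=np.array(p0)/S
    r=minimize(cost,q0,method='Nelder-Mead',options=dict(initial_simplex=np.vstack([q0,q0+[6,0,0],q0+[0,6,0],q0+[0,0,4]]),xatol=.05,fatol=.01))
    return r.x*S,r.fun
E
python3 - <<'E'
from colfit import *
ft=vision.grab_frame('top');fs=vision.grab_frame('side')
ft['img']=cv2.imread('pics/t3.png')[:,:,::-1];fs['img']=cv2.imread('pics/s3.png')[:,:,::-1]
for n,p0 in(('A',(650,258.5,np.radians(73.9))),('B',(439.5,248,np.radians(105.2)))):
    for fr in([ft,fs],[ft],[fs]):
        p,c=fit(fr,p0);print(n,p[:2].round(1),np.degrees(p[2]).round(2),round(c,1))
E
python3 to.py 650 258 130 -16
```

```text
A [650.3 259.5] 73.64 149.7
A [650.3 259.3] 73.5 19.3
A [650.4 259.8] 73.62 130.4
B [439.8 248.7] 104.53 43.5
B [439.2 248.6] 104.73 36.6
B [439.6 249.1] 104.36 5.6
t 10.2833 shift cm [ 0.39 -0.05  0.45] norm 0.6 rot [ 0.0045 -0.0191  0.0128] F [-0.4 -0.5 -0.5] w 59.3
```

```bash
python3 -m creep '0.2 0 -2.5 0.002 -0.009 0.003 -0.3; 0.1 0 -3 0.002 -0.009 0.003 -0.3; 0 0 -2.5 0 0 0 -0.3; 0 0 -1 0 0 0 -0.3; 0 0 0 0 0 0 -0.3'; python3 to.py 650.3 259.5 3 -16.4
```

```text
time_s: 10.7
ee_pos: [645.2, 254.6, 28.8]
ee_rot: [179.7, 0.3, -15.8]
force: [-0.2, 0.8, 0.2]
gripper_width: 59.5
t 10.7 shift cm [ 0.51  0.49 -2.58] norm 2.68 rot [ 0.0028 -0.0071 -0.0111] F [-0.2  0.8  0.2] w 59.5
```

```bash
python3 -m creep '0.3 0.3 -0.2 0.001 -0.004 -0.005 -0.3; 0.2 0.2 -0.5 0.001 -0.003 -0.005 -0.3; 0 0 -0.7 0 0 0 -0.3; 0 0 -0.5 0 0 0 -0.3'; python3 to.py 650.3 259.5 3 -16.4
```

```text
time_s: 11.03
ee_pos: [652.3, 259.8, 11.5]
ee_rot: [-179.9, -0.2, -16.3]
force: [-1.3, -0.3, -0.3]
gripper_width: 59.7
t 11.0333 shift cm [-0.2  -0.03 -0.85] norm 0.88 rot [-0.0009  0.0043 -0.0016] F [-1.3 -0.3 -0.3] w 59.7
```

```bash
python3 -m creep '-0.1 0 -0.4 0 0.002 0 -0.3; -0.1 0 -0.3 0 0.002 0 -0.3; 0 0 -0.1 0 0 0 -0.3'; python3 to.py 650.3 259.5 3 -16.4
```

```text
time_s: 11.28
ee_pos: [650.9, 260.2, 3.5]
ee_rot: [-179.9, -0.1, -16.3]
force: [-0.3, -0.9, 0.8]
gripper_width: 59.2
t 11.2833 shift cm [-0.06 -0.07 -0.05] norm 0.1 rot [-0.0017  0.0018 -0.0022] F [-0.3 -0.9  0.8] w 59.2
```

```bash
python3 -m creep '0 0 0 0 0 0 1; 0 0 0 0 0 0 1; 0 0 0 0 0 0 1; 0 0 0 0 0 0 1; 0 0 0 0 0 0 1; 0 0 0 0 0 0 1; 0 0 0 0 0 0 1' 50; python3 to.py 650.3 259.5 3 -16.4
```

```text
time_s: 11.87
ee_pos: [651.4, 260.5, 4.7]
ee_rot: [-179.8, -0.2, -16.3]
force: [0.2, 0.4, -1.0]
gripper_width: 16.8
t 11.8667 shift cm [-0.11 -0.1  -0.17] norm 0.22 rot [-0.0024  0.0037 -0.0025] F [ 0.2  0.4 -1. ] w 16.8
```

```bash
python3 -m creep '0 0 1 0 0 0 1; 0 0 3 0 0 0 1; 0 0 3 0 0 0 1; 0 0 3 0 0 0 1; 0 0 3.5 0 0 0 1; -0.5 -3 0 0 0 0.06 1; -0.5 -3.8 0 0 0 0.06 1; -0.5 -3.8 0 0 0 0.06 1; -0.3 -3.8 0 0 0 0.06 1; 0 -3.8 0 0 0 0.02 1; 0 -3.8 0 0 0 0 1;  0 -3.8 0 0 0 0 1'; python3 to.py 635 -157.8 150 -1.35
```

```text
time_s: 12.87
ee_pos: [627.8, 1.4, 150.5]
ee_rot: [-179.8, -0.3, 0.2]
force: [0.4, -0.2, -2.7]
gripper_width: 16.7
t 12.8667 shift cm [  0.72 -15.92  -0.05] norm 15.93 rot [-0.0031  0.0046 -0.027 ] F [ 0.4 -0.2 -2.7] w 16.7
```

Run:
```python
from h import *
grab('side','s4')
```

```text
(no output)
```

View pics/s4.png

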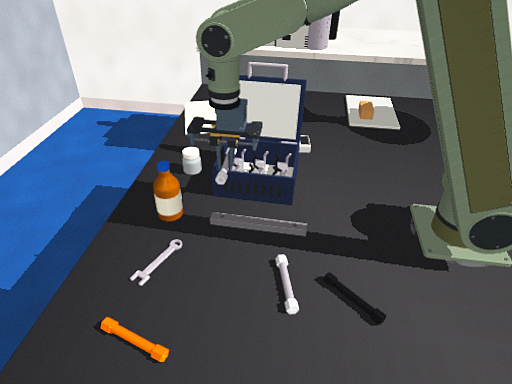

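The column is held level (side 225,163). I'll move over clip 2 (case x=+72).

```bash
python3 -m creep '0.3 -3.8 0 0 0.002 -0.01 1; 0.3 -3.8 0 0 0.002 -0.01 1; 0.1 -3.8 0 0 0 -0.007 1; 0 -2.8 0 0 0 0 1; 0 -0.5 0 0 0 0 1; 0 0 0 0 0 0 1'; python3 to.py 635 -157.3 110 -1.35
```

```text
time_s: 13.42
ee_pos: [632.5, -157.1, 153.4]
ee_rot: [179.8, -0.1, -2.0]
force: [-0.2, 0.5, -0.6]
gripper_width: 17.1
t 13.4167 shift cm [ 0.25 -0.02 -4.34] norm 4.35 rot [0.0039 0.0013 0.0112] F [-0.2  0.5 -0.6] w 17.1
```

```bash
python3 -m creep '0.1 0 -2 0.002 0 0.006 1; 0.1 0 -1.8 0.002 0 0.005 1; 0 0 -0.5 0 0 0 1'; python3 to.py 635 -157.3 75 -1.35
```

```text
time_s: 13.67
ee_pos: [635.9, -155.5, 112.6]
ee_rot: [-180.0, -0.4, -1.4]
force: [0.4, 1.4, -3.1]
gripper_width: 16.7
t 13.6667 shift cm [-0.09 -0.18 -3.76] norm 3.77 rot [-0.0005  0.0069  0.0008] F [ 0.4  1.4 -3.1] w 16.7
```

Run:
```python
from h import *
f=grab('side');s=f['img'][90:220,180:320,::-1];t=grab('top')['img'][130:240,265:365,::-1]
a=cv2.resize(s,None,fx=4,fy=4,interpolation=2);b=cv2.resize(t,None,fx=2.4,fy=2.4,interpolation=2)
o=np.zeros((max(a.shape[0],b.shape[0]),a.shape[1]+b.shape[1],3),'u1');o[:a.shape[0],:a.shape[1]]=a;o[:b.shape[0],a.shape[1]:]=b
cv2.imwrite('pics/m1.png',o)
```

```text
(no output)
```

View pics/m1.png

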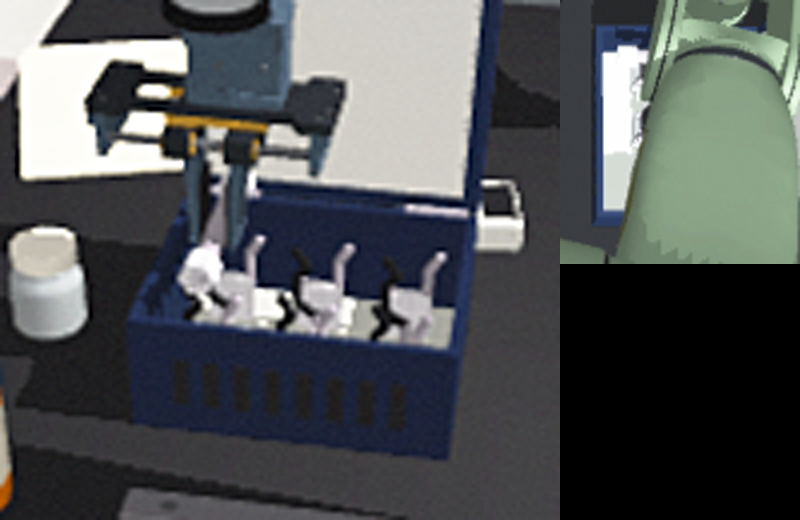

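The column is above clip 2's funnel (crop 215,270). I'll lower it in.

```bash
python3 -m creep '0 -0.1 -1.2 0 0.003 0 1; 0 -0.1 -1.2 0 0.003 0 1; 0 0 -0.8 0 0 0 1; 0 0 -0.4 0 0 0 1'; python3 to.py 635 -157.3 52.5 -1.35
```

```text
time_s: 14.1
ee_pos: [638.5, -155.2, 78.7]
ee_rot: [180.0, -0.4, -1.2]
force: [0.2, 0.1, -1.1]
gripper_width: 17.2
t 14.1 shift cm [-0.35 -0.21 -2.62] norm 2.65 rot [ 0.001   0.0073 -0.0025] F [ 0.2  0.1 -1.1] w 17.2
```

```bash
python3 -m creep '-0.3 -0.2 -0.3 0 0.005 -0.002 1; -0.1 0 -0.5 0 0.002 0 1; -0.1 0 -0.5 0 0 0 1; 0 0 -0.3 0 0 0 1'; python3 to.py 635 -157.3 52.5 -1.35
```

```text
time_s: 14.43
ee_pos: [633.5, -157.4, 62.3]
ee_rot: [179.9, -0.0, -1.3]
force: [-0.2, -0.2, -0.3]
gripper_width: 17.3
t 14.4333 shift cm [ 0.15  0.01 -0.98] norm 0.99 rot [ 0.0013  0.0006 -0.    ] F [-0.2 -0.2 -0.3] w 17.3
```

```bash
python3 -m creep '0 0 -0.4 0 0 0 1; 0 0 -0.4 0 0 0 1'; python3 -m creep '0 0 -0.4 0 0 0 1; 0 0 -0.4 0 0 0 1';python3 to.py 635 -157.3 52.5 -1.35
```

```text
time_s: 14.6
ee_pos: [633.7, -157.8, 54.1]
ee_rot: [179.9, -0.1, -1.4]
force: [0.9, -0.3, -0.7]
gripper_width: 16.8
time_s: 14.77
ee_pos: [633.9, -157.8, 52.1]
ee_rot: [179.9, -0.2, -1.4]
force: [-11.0, 2.0, 33.0]
gripper_width: 17.0
t 14.7667 shift cm [0.11 0.05 0.04] norm 0.13 rot [0.0019 0.0033 0.0006] F [-11.   2.  33.] w 17.0
```

```bash
cat > mm.py <<'E'
import sys
from h import *
f=grab('side');s=f['img'][90:220,180:320,::-1];t=grab('top')['img'][130:240,265:365,::-1]
a=cv2.resize(s,None,fx=4,fy=4,interpolation=2);b=cv2.resize(t,None,fx=2.4,fy=2.4,interpolation=2)
o=np.zeros((max(a.shape[0],b.shape[0]),a.shape[1]+b.shape[1],3),'u1');o[:a.shape[0],:a.shape[1]]=a;o[:b.shape[0],a.shape[1]:]=b
cv2.imwrite('pics/%s.png'%sys.argv[1],o); s=monitor.state();print(s['ee_pos'],s['force'])
E
python3 mm.py m2
```

```text
[ 633.89440312 -157.81165844   52.24033133] [-6.88137323  1.93037261 21.98253458]
```

View pics/m2.png

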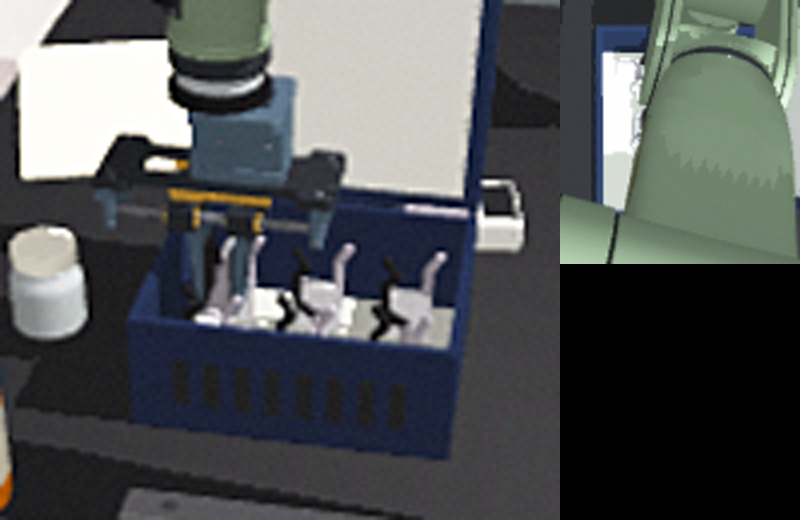

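```bash
python3 -m creep '0 0 0 0 0 0 0.4; 0 0 0 0 0 0 0.4; 0 0 0 0 0 0 0.4; 0 0 0 0 0 0 0.4';  python3 mm.py m3
```

```text
time_s: 15.2
ee_pos: [635.5, -158.2, 54.8]
ee_rot: [179.8, -0.6, -1.4]
force: [-1.1, 0.1, -0.0]
gripper_width: 27.5
[ 635.27499067 -158.13199311   54.4292505 ] [-0.52025782  0.00707442 -0.72342076]
```

View pics/m3.png

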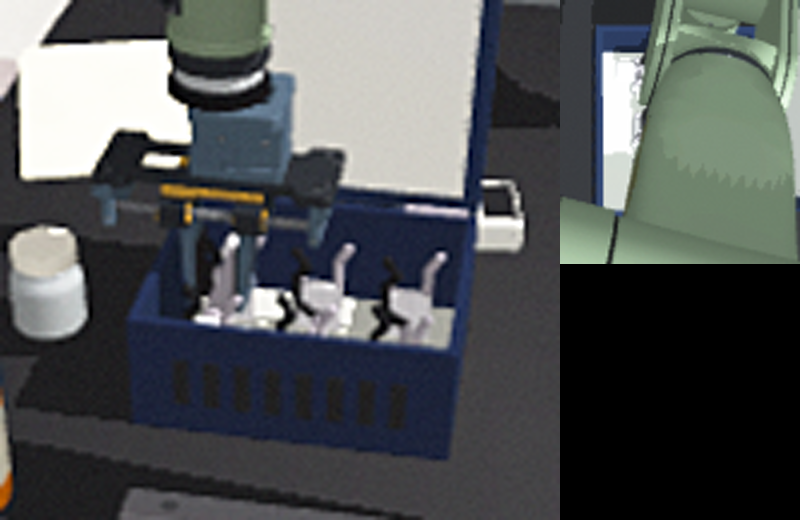

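```bash
python3 -m creep '0 0 1.5 0 0.003 0 0.4; 0 0 2.5 0 0.003 0 0.4; 0 0 3 0 0 0 0.4; 0 0 3 0 0 0 0.2; 0 0 2 0 0 0 0; -1 3.5 0 0 0 0 0; -1.5 3.8 0 0 0 0 0; -1.5 3.8 0 0 0 0 -0.3; -1.5 3.8 0 0 0 0.03 -0.3; -1.5 3.8 0 0 0 0.03 -0.3; -1.5 3.8 0 0 0 0.03 -0.3; -1.5 3.8 0 0 0 0.03 -0.3';python3 to.py 439.7 248.7 120 14.5;  python3 mm.py m4
```

```text
time_s: 16.3
ee_pos: [532.5, 104.6, 171.4]
ee_rot: [179.8, 0.2, 5.0]
force: [1.6, -0.3, 0.0]
gripper_width: 59.2
t 16.3 shift cm [-9.28 14.41 -5.14] norm 17.9 rot [ 0.0038 -0.0024  0.1655] F [ 1.6 -0.3  0. ] w 59.2
[531.00405969 107.707856   171.4105955 ] [ 0.2930447  -0.77232619 -0.59650585]
```

View pics/m4.png

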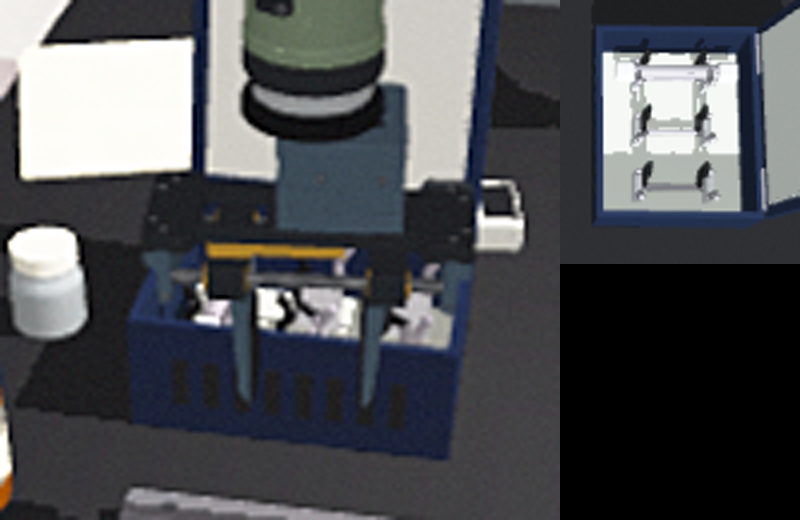

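Run:
```python
from ov import *
from colfit import colpts,fit
f=grab('top','t5');g=grab('side','s5')
S=W([[72,0,60]])[0];print('seat2',S)
C=[(c,(0,0,255)) for c in []]
for P in colpts(S[0],S[1],p[2]+np.pi/2,60): 
    C.append((P[[0,1,2,3,4,5,0,6,7,8,9,10,11,6]] if len(P)==12 else P,(0,0,255)))
over(f,'o5',(270,125,370,240),5,C)
over(f,'o5b',(270,125,370,240),5,[])
pp,c=fit([f,g],(439.7,248.7,np.radians(104.5)));print('B',pp[:2],np.degrees(pp[2]),c)
a=cv2.imread('pics/o5.png');b=cv2.imread('pics/o5b.png');cv2.imwrite('pics/o5c.png',np.hstack([a,b])[:, ::1][:, :1000:][::,:].copy() if 0 else np.hstack([a[:300,:400],b[:300,:400]]))
```

```text
seat2 [ 634.9836179  -157.82597099   60.        ]
B [439.6646528  248.93775865] 104.23376481922111 280.0887092196961
```

View pics/o5c.png

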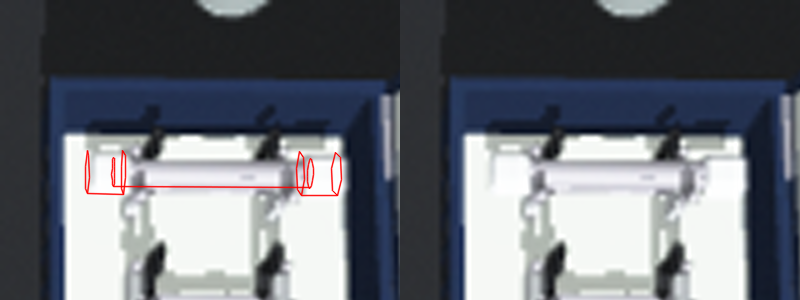

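View pics/s5.png

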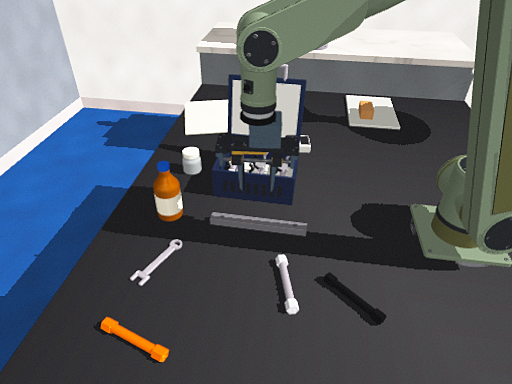

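The top crop shows the column at (577,178) lying inside the predicted seated outline. Its jaw blades sit one clip pitch from the empty clip's, so the jaw is closed. Column B is unmoved at (439.7,248.8).

```bash
python3 to.py 439.7 248.8 110 14.4; python3 -m creep '-2 3 -1 0 0 0.035 -0.3; -2 3 -1 0 0 0.035 -0.3; -2 3 -1 0 0 0.035 -0.3; -2 3 -1 0 0 0.035 -0.3; -0.8 1.5 -1 0 0 0.02 -0.3; 0 0 0 0 0 0 -0.3'; python3 to.py 439.7 248.8 3 14.4
```

```text
t 16.5 shift cm [-9.37 14.5  -6.16] norm 18.32 rot [ 0.0044 -0.002   0.1624] F [ 0.2 -0.  -0.1] w 59.5
time_s: 17.0
ee_pos: [450.3, 234.6, 119.2]
ee_rot: [179.6, -0.2, 13.7]
force: [-0.2, -0.7, -0.5]
gripper_width: 59.1
t 17.0 shift cm [ -1.06   1.42 -11.62] norm 11.76 rot [0.0063 0.0053 0.0121] F [-0.2 -0.7 -0.5] w 59.1
```

```bash
python3 -m creep '-0.5 0.7 -1.5 0.003 0.002 0.006 -0.3; -0.4 0.6 -2.5 0.003 0.002 0.006 -0.3; 0 0 -2.5 0 0 0 -0.3; 0 0 -1.5 0 0 0 -0.3; 0 0 -0.5 0 0 0 -0.3; 0 0 0 0 0 0 -0.3'; python3 to.py 439.7 248.8 3 14.4
```

```text
time_s: 17.5
ee_pos: [450.7, 241.6, 32.7]
ee_rot: [179.9, -0.5, 13.8]
force: [0.0, 0.9, 0.0]
gripper_width: 59.1
t 17.5 shift cm [-1.1   0.72 -2.97] norm 3.25 rot [0.0003 0.0094 0.0108] F [0.  0.9 0. ] w 59.1
```

```bash
python3 -m creep '-0.6 0.4 0 0 0.005 0.005 -0.3; -0.4 0.3 -0.3 0 0.004 0.005 -0.3; -0.1 0.1 -0.7 0 0 0 -0.3; 0 0 -0.6 0 0 0 -0.3'; python3 to.py 439.7 248.8 3 14.4
```

```text
time_s: 17.83
ee_pos: [443.9, 249.3, 19.4]
ee_rot: [-179.9, -0.4, 14.1]
force: [-0.5, 0.2, -0.3]
gripper_width: 59.4
t 17.8333 shift cm [-0.42 -0.05 -1.64] norm 1.69 rot [-0.0031  0.0071  0.005 ] F [-0.5  0.2 -0.3] w 59.4
```

```bash
python3 -m creep '-0.4 0 -0.3 -0.002 0.004 0.004 -0.3; -0.1 0 -0.5 0 0.002 0 -0.3; 0 0 -0.4 0 0 0 -0.3; 0 0 -0.1 0 0 0 -0.3'; python3 to.py 439.7 248.8 3 14.4
```

```text
time_s: 18.17
ee_pos: [438.0, 249.7, 5.1]
ee_rot: [-180.0, -0.1, 14.4]
force: [0.5, 0.0, -0.3]
gripper_width: 59.4
t 18.1667 shift cm [ 0.17 -0.09 -0.21] norm 0.29 rot [-0.0011  0.001  -0.0007] F [ 0.5  0.  -0.3] w 59.4
```

```bash
python3 -m creep '0.1 -0.1 -0.2 0 0 0 0.2; 0 0 0 0 0 0 1; 0 0 0 0 0 0 1; 0 0 0 0 0 0 1; 0 0 0 0 0 0 1; 0 0 0 0 0 0 1; 0 0 0 0 0 0 1; 0 0 0 0 0 0 1' 50; python3 to.py 439.7 248.8 3 14.4
```

```text
time_s: 18.83
ee_pos: [439.7, 248.9, 2.9]
ee_rot: [-179.9, -0.1, 14.5]
force: [-1.3, 0.2, -2.2]
gripper_width: 17.2
t 18.8333 shift cm [ 0.   -0.01  0.01] norm 0.02 rot [-0.0014  0.0019 -0.0009] F [-1.3  0.2 -2.2] w 17.2
```

```bash
python3 -m creep '0 0 1 0 0 0 1; 0 0 3 0 0 0 1; 0 0 3 0 0 0 1; 0 0 3 0 0 0 1; 0 0 3.5 0 0 0 1; 0.4 -3 0 0 0 -0.035 1; 0.4 -3.8 0 0 0 -0.035 1; 0.5 -3.8 0 0 0 -0.035 1; 0.5 -3.8 0 0 0 -0.035 1; 0.5 -3.8 0 0 0 -0.035 1; 0.5 -3.8 0 0 0 -0.035 1;  0.5 -3.8 0 0 0 -0.035 1'; python3 to.py 491 -154.3 140 -1.35
```

```text
time_s: 19.83
ee_pos: [468.2, -13.7, 151.0]
ee_rot: [-179.8, -0.3, 0.6]
force: [0.3, -0.6, -2.7]
gripper_width: 17.0
t 19.8333 shift cm [  2.28 -14.06  -1.1 ] norm 14.28 rot [-0.0031  0.0048 -0.0336] F [ 0.3 -0.6 -2.7] w 17.0
```

```bash
python3 -m creep '0.7 -3.7 0 0 0.002 -0.011 1; 0.7 -3.7 0 0 0.002 -0.011 1; 0.7 -3.7 0 0 0 -0.011 1; 0.2 -2 0 0 0 0 1; 0 -0.3 0 0 0 0 1; 0 0 0 0 0 0 1'; python3 to.py 491 -154.3 110 -1.35;  python3 mm.py m6
```

```text
time_s: 20.33
ee_pos: [489.2, -161.8, 154.4]
ee_rot: [-180.0, -0.1, -2.0]
force: [0.9, 0.2, -2.0]
gripper_width: 17.1
t 20.3333 shift cm [ 0.18  0.75 -4.44] norm 4.51 rot [-0.0005  0.0025  0.0118] F [ 0.9  0.2 -2. ] w 17.1
[ 489.12076304 -160.16650798  154.32963391] [-0.27016825  0.93652554 -3.10460544]
```

View pics/m6.png

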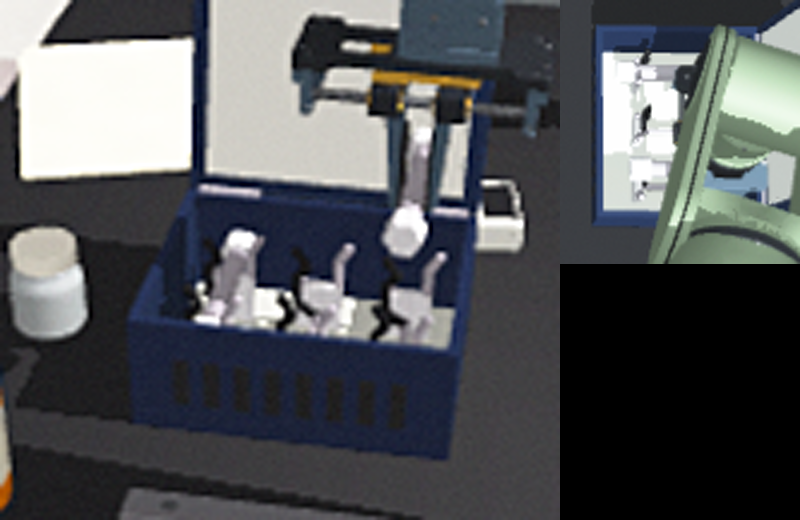

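Run:
```python
from ov import *
from colfit import colpts
g=grab('side','s6');f=grab('top')
for z,n in((60,'a'),(68,'b')):
    S=W([[72,0,60]])[0];C=[]
    for P in colpts(S[0],S[1]-2,p[2]+np.pi/2,z): C.append((P[[0,1,2,3,4,5,0,6,7,8,9,10,11,6]] if len(P)==12 else P,(0,0,255)))
    over(g,'q'+n,(205,135,275,180),5.7,C)
cv2.imwrite('pics/o6.png',np.hstack([cv2.imread('pics/qa.png'),cv2.imread('pics/qb.png')]))
```

```text
(no output)
```

View pics/o6.png

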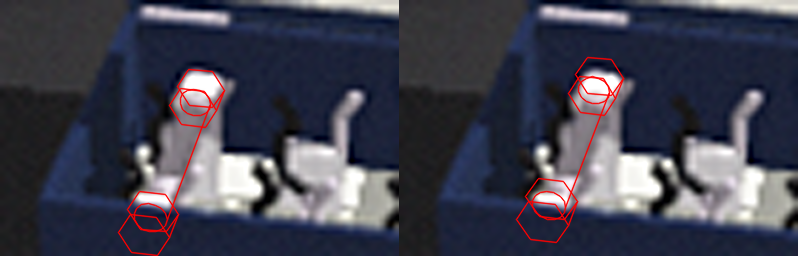

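The left overlay (axis 60 mm) fits the far nut, so column A is fully down. Now column B goes into clip 0.

```bash
python3 -m creep '0.2 0.4 -2 0 0.001 0.008 1; 0 0.2 -2 0 0.001 0.004 1; 0 0 -1.5 0 0 0 1; 0 0 -0.5 0 0 0 1'; python3 to.py 491 -154.3 51 -1.35
```

```text
time_s: 20.87
ee_pos: [492.5, -147.8, 95.3]
ee_rot: [-180.0, -0.4, -0.6]
force: [-0.8, -0.1, -1.5]
gripper_width: 16.8
t 20.8667 shift cm [-0.15 -0.65 -4.43] norm 4.48 rot [-0.0002  0.0062 -0.0123] F [-0.8 -0.1 -1.5] w 16.8
```

```bash
python3 -m creep '0 -0.4 0 0 0.003 -0.007 1; 0 -0.3 -0.8 0 0.003 -0.005 1; 0 0 -0.8 0 0 0 1; 0 0 -0.5 0 0 0 1'; python3 to.py 491 -154.3 51 -1.35
```

```text
time_s: 21.2
ee_pos: [493.5, -152.8, 74.5]
ee_rot: [180.0, -0.1, -1.1]
force: [-2.8, 1.0, 2.9]
gripper_width: 17.0
t 21.2 shift cm [-0.25 -0.15 -2.35] norm 2.37 rot [ 0.0001  0.0014 -0.0037] F [-2.8  1.   2.9] w 17.0
```

```bash
python3 -m creep '-0.2 -0.1 0 0 0.001 -0.004 1; -0.1 -0.1 -0.4 0 0 0 1; 0 0 -0.5 0 0 0 1; 0 0 -0.2 0 0 0 1'; python3 to.py 490.5 -154.3 51 -1.35
```

```text
time_s: 21.53
ee_pos: [489.5, -155.2, 63.1]
ee_rot: [-180.0, 0.0, -1.4]
force: [-0.1, 0.7, 0.1]
gripper_width: 17.4
t 21.5333 shift cm [ 0.1   0.09 -1.21] norm 1.22 rot [-0.0001 -0.0008  0.0014] F [-0.1  0.7  0.1] w 17.4
```

```bash
python3 -m creep '0 0 -0.4 0 0 0 1'; python3 -m creep '0 0 -0.4 0 0 0 1';python3 -m creep '0 0 -0.4 0 0 0 1';python3 -m creep '0 0 -0.4 0 0 0 1';python3 -m creep '0 0 -0.3 0 0 0 1'
```

```text
time_s: 21.62
ee_pos: [489.5, -155.5, 59.3]
ee_rot: [180.0, 0.0, -1.4]
force: [-1.5, 0.6, -0.7]
gripper_width: 16.8
time_s: 21.7
ee_pos: [489.5, -155.6, 55.0]
ee_rot: [180.0, 0.0, -1.5]
force: [-0.6, -0.0, -0.4]
gripper_width: 17.0
time_s: 21.78
ee_pos: [490.0, -155.7, 50.6]
ee_rot: [180.0, -0.1, -1.5]
force: [-0.3, -0.2, 12.1]
gripper_width: 17.1
time_s: 21.87
ee_pos: [490.2, -155.8, 50.0]
ee_rot: [180.0, -0.1, -1.5]
force: [-16.8, 5.5, 66.7]
gripper_width: 16.8
time_s: 21.95
ee_pos: [490.1, -155.8, 50.3]
ee_rot: [180.0, -0.1, -1.5]
force: [-8.8, 3.2, 25.7]
gripper_width: 16.9
```

```bash
python3 -m creep '0 0 0.1 0 0 0 0.4; 0 0 0 0 0 0 0.4; 0 0 0 0 0 0 0.4; 0 0 0 0 0 0 0.4; 0 0 1.5 0 0 0 0.4; 0 0 2.5 0 0 0 0.4; 0 0 3 0 0 0 0.4; 0 0 3 0 0 0 0.4; 0 0 3 0 0 0 0.4;0 3 0 0 0 0 0.4; 0 4 0 0 0 0 0.4; 0 4 0 0 0 0 0.4'; python3 -m creep '0 4 0 0 0 0.1 0.4; 0 4 0 0 0 0.1 0.4; -1 3.5 0 0 0 0.1 0.4; 0 0 0 0 0 0 0.4';python3 mm.py m7
```

```text
time_s: 22.95
ee_pos: [493.8, -49.1, 184.6]
ee_rot: [179.8, -0.4, -2.1]
force: [0.4, -0.1, 0.3]
gripper_width: 27.2
time_s: 23.28
ee_pos: [483.8, 76.2, 183.3]
ee_rot: [-180.0, -0.5, 16.1]
force: [0.2, 0.2, 0.5]
gripper_width: 27.6
[485.25531826  72.17616483 183.42725103] [-0.22237837  0.93368001 -0.10605629]
```

```bash
cat > chk.py <<'E'
from ov import *
from colfit import colpts
g=grab('side','s7');f=grab('top','t7')
C=[]
for x in(-72,72):
    S=W([[x,0,60]])[0]
    for P in colpts(S[0],S[1]-1,p[2]+np.pi/2,60): C.append((P[[0,1,2,3,4,5,0,6,7,8,9,10,11,6]] if len(P)==12 else P,(0,0,255)))
over(g,'qa',(205,130,305,215),4,C);over(g,'qb',(205,130,305,215),4,[])
over(f,'qc',(270,125,370,210),4,C);over(f,'qd',(270,125,370,210),4,[])
R=lambda n:cv2.imread('pics/%s.png'%n)[:300]
cv2.imwrite('pics/o7.png',np.vstack([np.hstack([R('qa'),R('qb')]),np.hstack([R('qc'),R('qd')])]))
E
python3 chk.py
```

```text
(no output)
```

View pics/o7.png

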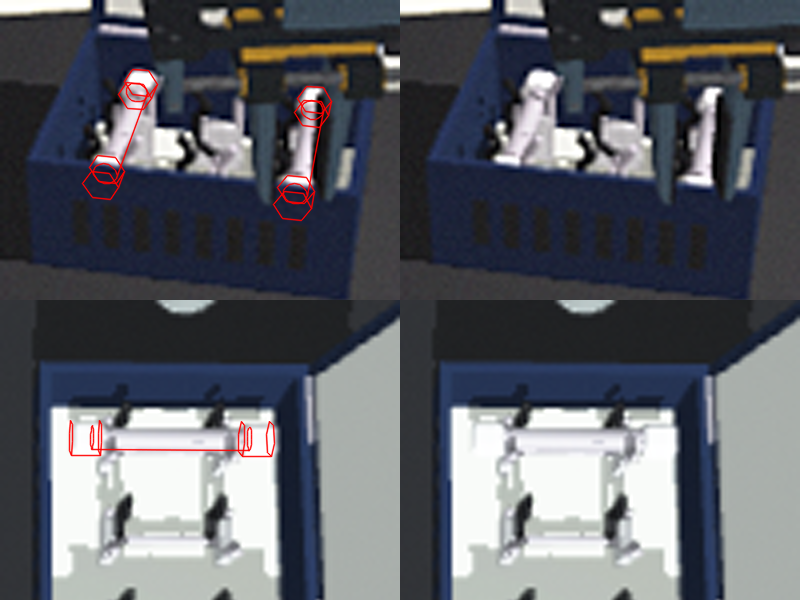

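Run:
```python
import cv2
t=cv2.imread('pics/t7.png');cv2.imwrite('pics/t7c.png',cv2.resize(t[120:250,265:420],None,fx=5,fy=4.6,interpolation=2))
```

```text
(no output)
```

View pics/t7c.png

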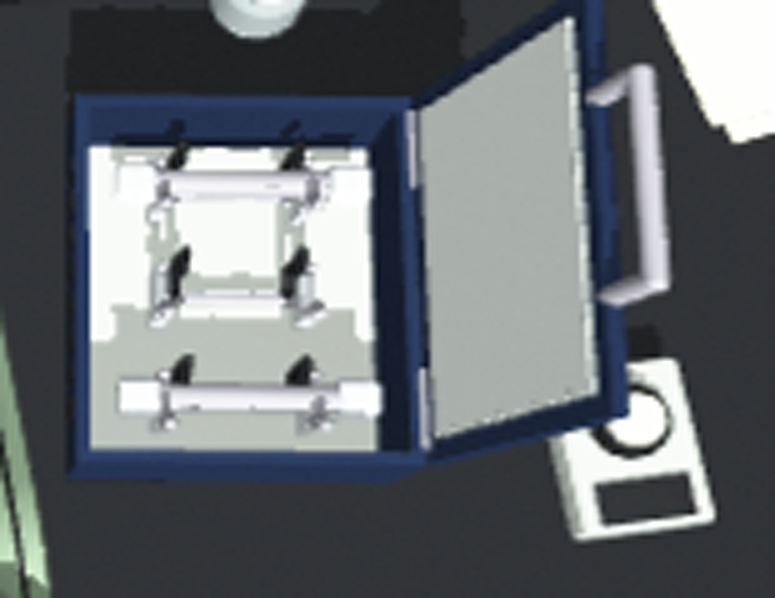

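View pics/s7.png

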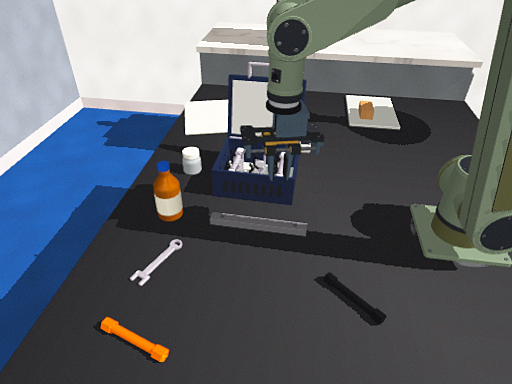

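Both silver columns match the seated overlays. The jaw blades of clips 0 and 2 look like those of empty clip 1, and no silver column is left on the bench. The cover is next: I'll work out its angle from the bar.

```bash
cat > cov.py <<'E'
from ov import *
from scipy.optimize import least_squares
def bar(th,xc): return W(np.array([[x,-100+235*np.cos(th)-5*np.sin(th),95+235*np.sin(th)+5*np.cos(th)] for x in np.atleast_1d(xc)]))
def c2(x,y): return (265+(x+.5)/4.4-.5,110+(y+.5)/4.4-.5)
def c3(x,y): return (180+(x+.5)/3.8-.5,55+(y+.5)/3.8-.5)
if __name__=='__main__':
    f=grab('top');g=grab('side')
    o=[(f,50,c2(566,118)),(f,-50,c2(578,310)),(g,50,c3(266,36)),(g,-50,c3(405,42))]
    def res(q): return np.concatenate([proj(h,bar(q[0],x))[0]-np.array(u) for h,x,u in o])
    r=least_squares(res,[1.8]);th=r.x[0];print(th,res(r.x).reshape(-1,2).round(1),bar(th,0))
    over(f,'qa',(320,110,420,230),4,[(bar(th,[-55,55]),(0,0,255))]);over(g,'qb',(215,50,315,150),4,[(bar(th,[-55,55]),(0,0,255))])
    cv2.imwrite('pics/o8.png',np.hstack([cv2.imread('pics/qa.png')[:400],cv2.imread('pics/qb.png')]))
    for t in np.radians([103,90,75,60,45,30,20,10,5,2,0]): print(round(np.degrees(t)),bar(t,0)[0].round(1))
E
python3 cov.py
```

```text
1.7820169648014457 [[-0.1  1.1]
 [ 0.  -1.8]
 [ 1.4 -1.3]
 [-2.3 -0.7]] [[ 559.36807791 -310.24255356  323.72902921]]
103 [ 559.3 -313.8  322.9]
90 [ 560.5 -261.1  330. ]
75 [ 562.  -200.1  323.3]
60 [ 563.3 -143.   301. ]
45 [564.5 -93.5 264.7]
30 [565.4 -55.1 216.8]
20 [565.8 -37.  180.1]
10 [566.1 -25.6 140.7]
5 [566.2 -22.5 120.5]
2 [566.2 -21.5 108.2]
0 [566.2 -21.2 100. ]
```

View pics/o8.png

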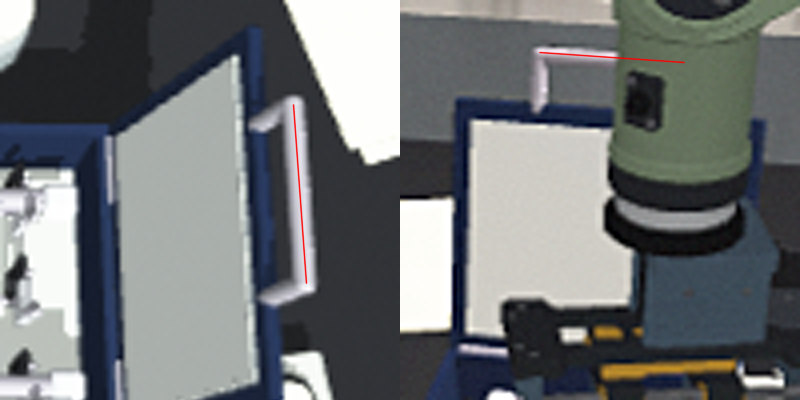

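The overlay lies on the bar; cover angle 1.78 rad, bar middle about (559,-310,324). I'll rise, turn and go above it.

```bash
python3 -m creep '0 0 4 0 0 0.105 0.2; 0 0 4 0 0 0.105 0.2; 0 0 4 0 0 0.105 0; 0 0 4 0 0 0.105 0; 0 0 4 0 0 0.105 0; 0 -2.5 2 0 0 0.105 0; 0.8 -3.8 0 0 0 0.105 0; 0.8 -3.8 0 0 0 0.105 0; 0.8 -3.8 0 0 0 0.105 0; 0.8 -3.8 0 0 0 0.105 0; 0.8 -3.8 0 0 0 0.105 0; 0.8 -3.8 0 0 0 0.105 0'; python3 to.py 559 -311 390 88.65
```

```text
time_s: 24.58
ee_pos: [527.8, -201.8, 415.4]
ee_rot: [178.9, 0.1, 89.3]
force: [1.5, 0.0, 0.7]
gripper_width: 45.7
t 24.5833 shift cm [  3.12 -10.92  -2.54] norm 11.63 rot [ 0.0017  0.0185 -0.0106] F [1.5 0.  0.7] w 45.7
```

```bash
python3 -m creep '1 -3.5 -0.5 0 0.006 -0.004 -0.2; 1 -3.5 -0.5 0 0.006 -0.004 -0.2; 1 -3.5 -0.5 0 0.006 0 -0.2; 0 0 -0.5 0 0 0 -0.2; 0 0 0 0 0 0 -0.2'; python3 to.py 559 -311 313 88.65
python3 - <<'E'
from h import *
grab('side','s9');grab('top','t9')
a=cv2.imread('pics/s9.png')[0:150,180:330];b=cv2.imread('pics/t9.png')[90:240,300:450]
cv2.imwrite('pics/o9.png',cv2.resize(np.hstack([a,b]),None,fx=2.66,fy=2.66,interpolation=2))
E
```

```text
time_s: 25.0
ee_pos: [554.2, -330.1, 390.8]
ee_rot: [-179.9, 0.2, 87.6]
force: [0.3, 0.2, -0.5]
gripper_width: 54.7
t 25.0 shift cm [ 0.48  1.91 -7.78] norm 8.03 rot [ 0.0037 -0.0024  0.0189] F [ 0.3  0.2 -0.5] w 54.7
```

View pics/o9.png

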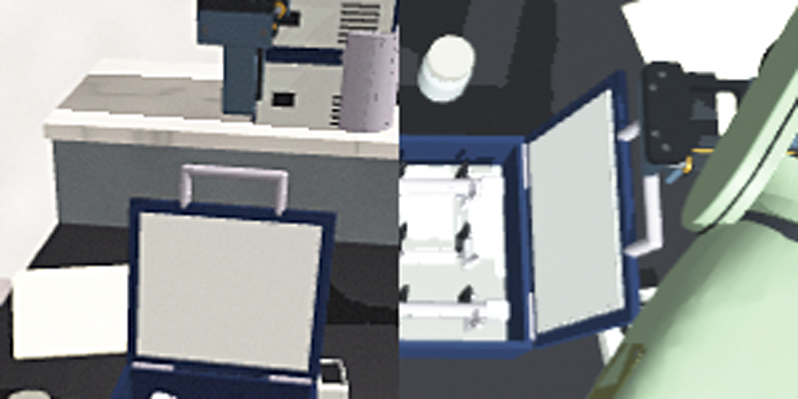

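The fingers hang above the bar's middle (crop 238,110 against 235,172). I'll centre in y and descend.

```bash
python3 -m creep '0.3 1 0 0.002 0 0.01 -0.2; 0.2 0.9 -0.5 0.002 0 0.008 -0.2; 0 0 -1.5 0 0 0 -0.2; 0 0 -1 0 0 0 -0.2'; python3 to.py 559 -311 312 88.65
```

```text
time_s: 25.43
ee_pos: [559.8, -303.6, 366.6]
ee_rot: [179.5, 0.2, 89.0]
force: [-0.7, 0.1, 0.4]
gripper_width: 54.9
t 25.4333 shift cm [-0.08 -0.74 -5.46] norm 5.51 rot [ 0.003   0.0079 -0.0063] F [-0.7  0.1  0.4] w 54.9
```

```bash
python3 -m creep '0 -0.5 0 0.002 0.004 -0.003 -0.2; 0 -0.4 -1 0.002 0.004 -0.003 -0.2; 0 -0.2 -1 0 0 0 -0.2; 0 -0.1 -1 0 0 0 -0.2'; python3 to.py 559 -311 312 88.65
```

```text
time_s: 25.77
ee_pos: [560.8, -310.1, 338.9]
ee_rot: [179.7, 0.0, 89.1]
force: [-0.1, -0.0, -0.5]
gripper_width: 55.0
t 25.7667 shift cm [-0.18 -0.09 -2.69] norm 2.7 rot [ 0.0006  0.0053 -0.0081] F [-0.1 -0.  -0.5] w 55.0
```

```bash
python3 -m creep '0 -0.2 -1 0 0.003 -0.004 -0.2; 0 -0.2 -0.9 0 0.002 -0.004 -0.2; 0 -0.1 -0.4 0 0 0 -0.2; 0 0 0 0 0 0 -0.2'; python3 to.py 559 -311 312 88.65
python3 - <<'E'
from h import *
grab('side','s10')
cv2.imwrite('pics/o10.png',cv2.resize(cv2.imread('pics/s10.png')[20:150,190:330],None,fx=4,fy=4,interpolation=2))
E
```

```text
time_s: 26.1
ee_pos: [559.8, -314.9, 310.2]
ee_rot: [-179.7, -0.1, 88.6]
force: [0.5, 0.5, -0.1]
gripper_width: 54.7
t 26.1 shift cm [-0.08  0.39  0.18] norm 0.44 rot [-0.0021 -0.0047  0.0008] F [ 0.5  0.5 -0.1] w 54.7
```

View pics/o10.png

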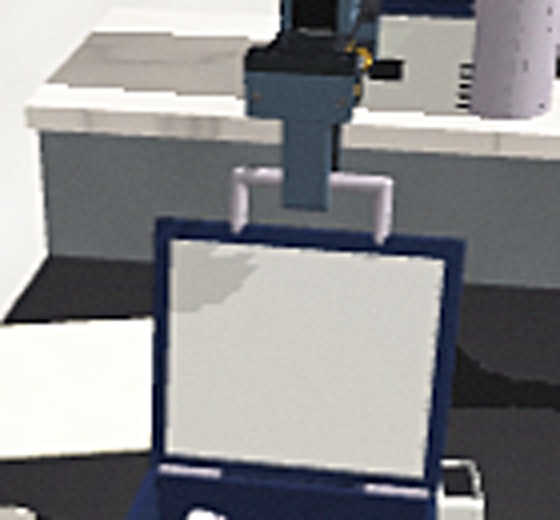

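The front finger is in front of the bar (crop 305,185), so the bar lies between the fingers. I'll close on it.

```bash
python3 -m creep '0 0.2 0.1 0 0 0 1; 0 0 0 0 0 0 1; 0 0 0 0 0 0 1; 0 0 0 0 0 0 1; 0 0 0 0 0 0 1; 0 0 0 0 0 0 1; 0 0 0 0 0 0 1;0 0 0 0 0 0 1' 20; python3 to.py 559 -311 312 88.65
```

```text
time_s: 26.82
ee_pos: [560.7, -312.9, 313.7]
ee_rot: [-180.0, -0.0, 88.6]
force: [-0.5, -0.3, -1.2]
gripper_width: 11.2
t 26.8167 shift cm [-0.17  0.19 -0.17] norm 0.31 rot [-0.0008 -0.0008  0.0011] F [-0.5 -0.3 -1.2] w 11.2
```

```bash
cat > arc.py <<'E'
import sys
from cov import *
from scipy.spatial.transform import Rotation as R
OFF=float(sys.argv[1]) if len(sys.argv)>1 else 10.
s=monitor.state();e=s['ee_pos'];c,sn=np.cos(p[2]),np.sin(p[2])
y=-sn*(e[0]-p[0])+c*(e[1]-p[1])+100;z=e[2]+OFF-95
th=np.arctan2(z,y)-np.arctan2(5,235);print('t',s['time_s'],'th',th.round(3),'deg',np.degrees(th).round(1),'r-err',(np.hypot(y,z)-np.hypot(235,5)).round(1),'F',s['force'].round(1),'w',s['gripper_width'].round(1) if hasattr(s['gripper_width'],'round') else s['gripper_width'])
rv=(R.from_euler('xyz',[180,0,88.65],degrees=True)*R.from_euler('xyz',s['ee_rot'],degrees=True).inv()).as_rotvec();print('rot',rv.round(4))
for d in (4,8,12,16,20):
    t=th-np.radians(d)
    if t>-.03: print(d,((bar(t,0)[0]-[0,0,OFF]-e)/10).round(2))
E
python3 arc.py; python3 -m creep '0 0.8 0.1 0 0 0 1; 0 1.2 0.2 0 0 0 1; 0 1.2 0.2 0 0 0 1; 0 1 0.1 0 0 0 1'; python3 arc.py
```

```text
t 26.8167 th 1.793 deg 102.7 r-err 0.6 F [-0.5 -0.3 -1.2] w 11.158859739766012
rot [-0.0008 -0.0008  0.0011]
4 [-0.1   1.62  0.28]
8 [-0.06  3.25  0.51]
12 [-0.02  4.88  0.62]
16 [0.02 6.52 0.62]
20 [0.06 8.16 0.51]
time_s: 27.15
ee_pos: [561.6, -277.6, 320.6]
ee_rot: [179.8, 0.9, 88.3]
force: [1.0, -3.7, -1.1]
gripper_width: 11.7
t 27.15 th 1.641 deg 94.0 r-err 1.5 F [ 1.  -3.7 -1.1] w 11.716826560045302
rot [0.0156 0.0037 0.0061]
4 [-0.11  1.65 -0.06]
8 [-0.07  3.29 -0.08]
12 [-0.03  4.93 -0.22]
16 [ 0.    6.55 -0.47]
20 [ 0.04  8.15 -0.83]
```

```bash
python3 -m creep '0 1.4 -0.05 0.004 0.001 0.002 1; 0 1.4 -0.05 0.004 0.001 0.002 1; 0 1.4 -0.1 0.004 0.001 0.002 1; 0 1.3 -0.1 0.003 0 0 1'; python3 arc.py
```

```text
time_s: 27.48
ee_pos: [563.1, -219.9, 319.9]
ee_rot: [179.6, 0.3, 88.6]
force: [4.4, -3.1, -6.7]
gripper_width: 11.3
t 27.4833 th 1.396 deg 80.0 r-err 2.6 F [ 4.4 -3.1 -6.7] w 11.30148514995862
rot [0.0056 0.0075 0.0005]
4 [-0.13  1.58 -0.56]
8 [-0.09  3.16 -0.98]
12 [-0.05  4.71 -1.51]
16 [-0.02  6.23 -2.15]
20 [ 0.02  7.69 -2.88]
```

```bash
python3 -m creep '0 1.2 -0.4 0.002 0.003 0 1; 0 1.2 -0.4 0.002 0.003 0 1; 0 1.1 -0.4 0 0 0 1; 0 1.1 -0.4 0 0 0 1'; python3 arc.py
```

```text
time_s: 27.82
ee_pos: [564.5, -165.8, 304.8]
ee_rot: [179.6, -0.1, 88.7]
force: [3.4, -2.0, -1.7]
gripper_width: 11.6
t 27.8167 th 1.16 deg 66.4 r-err 2.6 F [ 3.4 -2.  -1.7] w 11.562570542307855
rot [-0.0019  0.007  -0.0014]
4 [-0.14  1.4  -0.92]
8 [-0.11  2.84 -1.7 ]
12 [-0.07  4.23 -2.57]
16 [-0.04  5.55 -3.55]
20 [-0.01  6.8  -4.61]
```

```bash
python3 -m creep '-0.1 1.0 -0.6 0 0.003 0 1; 0 1.0 -0.6 0 0.003 0 1; 0 1 -0.65 0 0 0 1; 0 0.9 -0.65 0 0 0 1'; python3 arc.py
```

```text
time_s: 28.15
ee_pos: [565.6, -119.5, 278.3]
ee_rot: [179.6, -0.4, 88.8]
force: [4.7, -0.0, -0.9]
gripper_width: 11.0
t 28.15 th 0.934 deg 53.5 r-err 1.7 F [ 4.7 -0.  -0.9] w 11.025998518950262
rot [-0.0063  0.0068 -0.0026]
4 [-0.15  1.21 -1.13]
8 [-0.12  2.44 -2.22]
12 [-0.09  3.6  -3.38]
16 [-0.07  4.67 -4.62]
20 [-0.04  5.65 -5.94]
```

```bash
python3 -m creep '-0.1 0.9 -0.8 -0.002 0.003 -0.001 1; 0 0.9 -0.8 -0.002 0.003 -0.001 1; 0 0.8 -0.8 0 0 0 1; 0 0.8 -0.8 0 0 0 1'; python3 arc.py
```

```text
time_s: 28.48
ee_pos: [566.5, -80.0, 242.8]
ee_rot: [179.7, -0.3, 88.7]
force: [5.6, -0.9, -2.1]
gripper_width: 11.6
t 28.4833 th 0.709 deg 40.6 r-err 1.5 F [ 5.6 -0.9 -2.1] w 11.595343708205267
rot [-0.0049  0.0051 -0.001 ]
4 [-0.15  0.95 -1.36]
8 [-0.12  1.91 -2.69]
12 [-0.1   2.77 -4.08]
16 [-0.09  3.54 -5.53]
20 [-0.07  4.2  -7.03]
```

```bash
python3 -m creep '-0.1 0.7 -0.9 -0.001 0.002 0 1; -0.05 0.7 -0.9 -0.001 0.002 0 1; 0 0.6 -1 0 0 0 1; 0 0.6 -1 0 0 0 1'; python3 arc.py
```

```text
time_s: 28.82
ee_pos: [567.0, -49.8, 200.5]
ee_rot: [179.7, -0.3, 88.7]
force: [5.6, -1.3, -2.7]
gripper_width: 11.5
t 28.8167 th 0.489 deg 28.0 r-err 1.5 F [ 5.6 -1.3 -2.7] w 11.516595361703242
rot [-0.0048  0.0057 -0.001 ]
4 [-0.14  0.62 -1.53]
8 [-0.12  1.27 -3.04]
12 [-0.11  1.81 -4.59]
16 [-0.1   2.24 -6.17]
20 [-0.09  2.56 -7.78]
```

```bash
python3 -m creep '-0.1 0.45 -0.9 -0.001 0.002 0 1; -0.05 0.4 -0.9 -0.001 0.002 0 1; 0 0.35 -0.9 0 0 0 1; 0 0.3 -0.9 0 0 0 1; 0 0.25 -0.7 0 0 0 1'; python3 arc.py
```

```text
time_s: 29.23
ee_pos: [567.3, -28.6, 150.4]
ee_rot: [179.7, -0.2, 88.8]
force: [4.7, -1.2, -3.8]
gripper_width: 11.6
t 29.2333 th 0.258 deg 14.8 r-err 1.7 F [ 4.7 -1.2 -3.8] w 11.559048800166524
rot [-0.0029  0.005  -0.0018]
4 [-0.12  0.23 -1.64]
8 [-0.11  0.52 -3.25]
12 [-0.11  0.69 -4.89]
16 [-0.11  0.75 -6.53]
```

```bash
python3 -m creep '-0.1 0.05 -0.4 0 0.002 0 1; 0 0.05 -0.4 0 0.002 0 1; 0 0.05 -0.4 0 0 0 1; 0 0.05 -0.4 0 0 0 1; 0 0.05 -0.4 0 0 0 1; 0 0.05 -0.4 0 0 0 1; 0 0.05 -0.4 0 0 0 1; 0 0.05 -0.4 0 0 0 1'; python3 arc.py
```

```text
time_s: 29.9
ee_pos: [567.3, -20.7, 108.0]
ee_rot: [179.9, -0.2, 88.7]
force: [6.0, -0.5, -4.1]
gripper_width: 11.2
t 29.9 th 0.076 deg 4.4 r-err 1.6 F [ 6.  -0.5 -4.1] w 11.245704427707464
rot [-0.0038  0.0016 -0.0016]
4 [-0.12 -0.05 -1.65]
```

```bash
python3 -m creep '-0.05 0 -0.3 0 0 0 1; -0.05 0 -0.3 0 0 0 1; 0 0 -0.3 0 0 0 1; 0 0 -0.25 0 0 0 1; 0 0 -0.2 0 0 0 1'; python3 arc.py
```

```text
time_s: 30.32
ee_pos: [567.5, -19.9, 92.4]
ee_rot: [179.8, -0.1, 88.7]
force: [-5.2, 0.3, 31.5]
gripper_width: 11.3
t 30.3167 th 0.01 deg 0.6 r-err 1.4 F [-5.2  0.3 31.5] w 11.274041946739349
rot [-0.0023  0.004  -0.0014]
```

The 31 N reaction shows the cover is down. I'll release with a small opening and withdraw upward.

```bash
python3 -m creep '0 0 0 0 0 0 0.55; 0 0 0 0 0 0 0.55; 0 0 0 0 0 0 0.55; 0 0 0 0 0 0 0.55'; python3 arc.py; python3 -m creep '0 0 0.8 0 0 0 0.55; 0 0 1 0 0 0 0.55; 0 0 2 0 0 0 0.55; 0 0 3 0 0 0 0.55; 0 0 3.5 0 0 0 0.6; 0 0 3.5 0 0 0 0.8; 0 0 2 0 0 0 1; 0 0 0 0 0 0 1'
python3 - <<'E'
from ov import *
f=grab('top','t11');g=grab('side','s11')
C=[(rect(120,100,105),(0,0,255)),(W([[-55,135,100],[55,135,100]]),(0,255,0))]
over(f,'qa',(265,120,415,250),2.6,C);over(g,'qb',(200,120,320,224),3.3,C)
a=cv2.imread('pics/qa.png');b=cv2.imread('pics/qb.png');h=min(len(a),len(b));cv2.imwrite('pics/o11.png',np.hstack([a[:h],b[:h]]))
for q in('start_top','pad'):
    print(q,[(r['at'],r['confidence']) for r in models.mark_of('top',q)],[(r['at'],r['confidence']) for r in models.mark_of('side',q)])
E
```

```text
time_s: 30.65
ee_pos: [561.0, -19.6, 90.8]
ee_rot: [-179.5, -0.1, 88.8]
force: [0.2, -0.3, -0.7]
gripper_width: 20.3
t 30.65 th 0.003 deg 0.2 r-err 1.4 F [ 0.2 -0.3 -0.7] w 20.256927831637785
rot [-0.0012 -0.0093 -0.0021]
time_s: 31.32
ee_pos: [553.8, -19.5, 256.5]
ee_rot: [-178.7, -0.0, 88.8]
force: [-0.2, -0.1, -0.2]
gripper_width: 1.9
start_top [([393.3, 211.3], 0.57)] [([293.7, 132.2], 0.52), ([281.9, 168.6], 0.31)]
pad [([387.2, 218.3], 0.66), ([242.7, 197.0], 0.25)] [([291.0, 148.2], 0.84), ([158.6, 261.1], 0.28)]
```

View pics/o11.png

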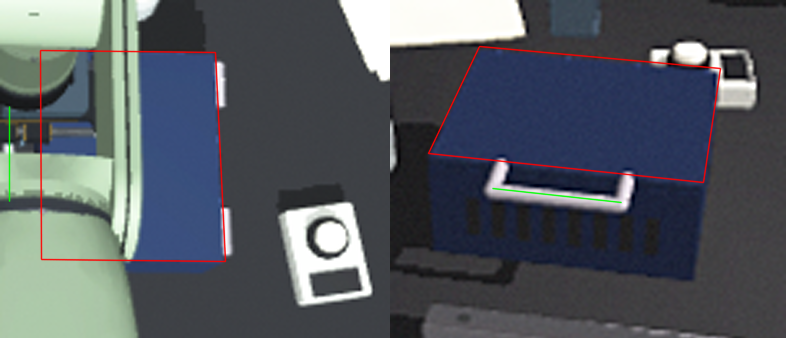

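View pics/t11.png

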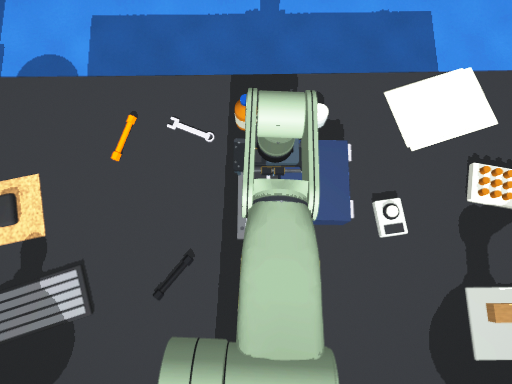

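The cover's overlay matches shut in both views. Next is the start key, at top (391,211) and side (291,135).

```bash
python3 - <<'E'
from h import *
f=grab('top');g=grab('side')
gi=cv2.imread('pics/s11.png');ti=cv2.imread('pics/t11.png')
cv2.imwrite('pics/k.png',np.hstack([cv2.resize(ti[190:240,365:415],None,fx=8,fy=8,interpolation=2),cv2.resize(gi[122:172,270:320],None,fx=8,fy=8,interpolation=2)]))
print(tri(f,(391.3,211),g,(290.9,134.5)),atz(f,(391.3,211),40),atz(f,(393.3,211.3),40))
E
python3 to.py 478 -398 200 88.65
```

```text
(array([ 473.18922021, -388.49307841,   50.78030651]), np.float64(0.17839637885895823)) [ 474.70684133 -392.32427805   40.        ] [ 473.71133564 -398.2405554    40.        ]
t 31.7167 shift cm [ -7.32 -37.87  -4.94] norm 38.89 rot [-0.002  -0.0353 -0.002 ] F [ 0.5  0.3 -0.4] w 0.4
```

View pics/k.png

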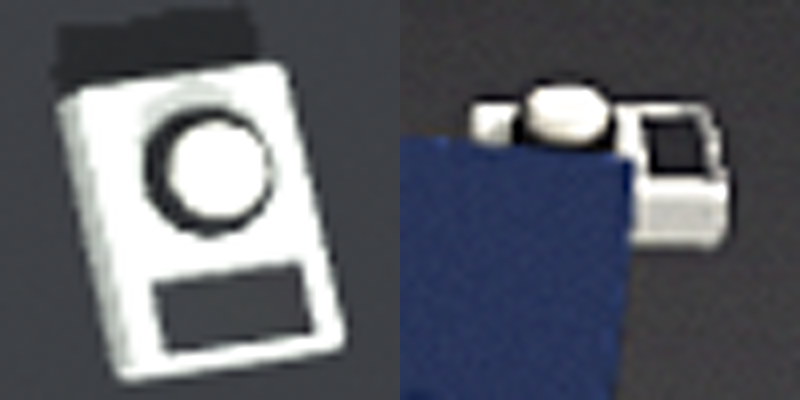

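```bash
python3 -m creep '-0.8 -3.7 0 0 -0.004 -0.06 1; -0.8 -3.7 0 0 -0.004 -0.06 1; -0.8 -3.7 0 0 -0.004 -0.06 1; -0.8 -3.7 0 0 -0.004 -0.06 1; -0.8 -3.7 0 0 -0.004 -0.06 1; -0.8 -3.7 0 0 -0.004 -0.06 1; -0.8 -3.7 0 0 -0.004 -0.06 1; -0.8 -3.7 0 0 -0.004 -0.06 1; -0.8 -3.7 -1 0 0 -0.06 1; -0.4 -2 -1 0 0 0 1; 0 0 0 0 0 0 1'; python3 to.py 474 -392.5 80 57
```

```text
time_s: 32.63
ee_pos: [467.3, -384.3, 218.1]
ee_rot: [-179.0, -0.7, 56.7]
force: [-0.2, 0.1, 0.1]
gripper_width: 0.4
t 32.6333 shift cm [  0.67  -0.82 -13.81] norm 13.85 rot [-0.0199 -0.0083  0.0053] F [-0.2  0.1  0.1] w 0.4
```

```bash
python3 -m creep '0.3 -0.4 -2.5 -0.007 -0.003 0 1; 0.3 -0.4 -3 -0.007 -0.003 0 1; 0 0 -3 -0.005 0 0 1; 0 0 -2.5 0 0 0 1; 0 0 -0.8 0 0 0 1; 0 0 0 0 0 0 1'; python3 to.py 474 -392.5 55 57
```

```text
time_s: 33.13
ee_pos: [472.8, -390.6, 94.1]
ee_rot: [-179.7, -0.1, 56.5]
force: [-0.1, -0.0, 0.6]
gripper_width: 0.3
t 33.1333 shift cm [ 0.12 -0.19 -3.91] norm 3.91 rot [-0.0043 -0.0032  0.0082] F [-0.1 -0.   0.6] w 0.3
```

```bash
python3 -m creep '0.1 -0.2 -0.8 -0.003 -0.003 0 1; 0 0 -0.8 0 0 0 1; 0 0 -0.8 0 0 0 1; 0 0 -0.4 0 0 0 1'; python3 to.py 474 -392.5 45 57
python3 - <<'E'
from h import *
t=grab('top','t12')['img'][180:240,350:420,::-1];s=grab('side','s12')['img'][100:160,260:330,::-1]
cv2.imwrite('pics/k2.png',cv2.resize(np.hstack([t,s]),None,fx=5.7,fy=5.7,interpolation=2))
E
```

```text
time_s: 33.47
ee_pos: [476.9, -393.1, 68.2]
ee_rot: [179.6, -0.0, 56.6]
force: [-0.4, -0.1, -0.1]
gripper_width: 0.4
t 33.4667 shift cm [-0.29  0.06 -2.32] norm 2.34 rot [0.003  0.0056 0.0064] F [-0.4 -0.1 -0.1] w 0.4
```

View pics/k2.png

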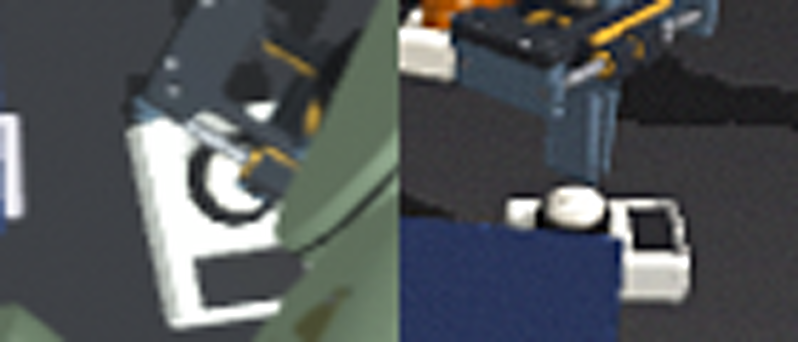

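The fingertips are over the key (side crop 580,175 above 578,207). I'll press.

```bash
python3 -m creep '-0.2 0 -0.6 0 0.003 0 1; -0.1 0 -0.5 0 0.002 0 1;0 0 -0.4 0 0 0 1'; python3 -m creep '0 0 -0.4 0 0 0 1'; python3 -m creep '0 0 -0.4 0 0 0 1'
```

```text
time_s: 33.82
ee_pos: [474.6, -394.2, 54.5]
ee_rot: [179.7, 0.2, 56.6]
force: [-0.3, -0.9, 0.3]
gripper_width: 0.2
time_s: 33.9
ee_pos: [474.6, -394.3, 50.3]
ee_rot: [179.6, 0.2, 56.6]
force: [-0.7, 1.9, 2.6]
gripper_width: 0.6
time_s: 33.98
ee_pos: [474.6, -394.3, 46.4]
ee_rot: [179.6, 0.2, 56.6]
force: [-1.6, 0.9, 5.3]
gripper_width: 0.3
```

```bash
python3 -m creep '0 0 -0.3 0 0 0 1';python3 -m creep '0 0 -0.15 0 0 0 1'
```

```text
time_s: 34.07
ee_pos: [474.7, -394.4, 45.8]
ee_rot: [179.6, 0.2, 56.6]
force: [-6.6, 5.8, 33.5]
gripper_width: 0.4
time_s: 34.15
ee_pos: [474.6, -394.3, 46.3]
ee_rot: [179.6, 0.2, 56.6]
force: [-2.4, 2.6, 6.6]
gripper_width: 0.1
```

The key is bottomed (33 N at 46 mm). I'll let go and clear the scene for a last look.

```bash
python3 -m creep '0 0 1.5 0 0 0 1; 0 0 3 0 0 0 1; 0 0 3 0 0 0 1; 0 0 3 0 0 0 1; 0 0 3 0 0 0 1; -3 -1 1 0 0 0 1; -3 -1 1 0 0 0 1; -3 -1 1 0 0 0 1; -2 0 0 0 0 0 1; 0 0 0 0 0 0 1'
python3 - <<'E'
from ov import *
f=grab('top','t13');g=grab('side','s13')
C=[(rect(120,100,105),(0,0,255)),(W([[-55,135,100],[55,135,100]]),(0,255,0))]
over(f,'qa',(230,120,415,250),2.4,C);over(g,'qb',(200,120,320,224),3,C)
a=cv2.imread('pics/qa.png');b=cv2.imread('pics/qb.png');h=min(len(a),len(b));cv2.imwrite('pics/o13.png',np.hstack([a[:h],b[:h]]))
for q,z in(('transit',0),('solvent',0),('jar',0),('spanner',0)):
    print(q,[atz(f,r['at'],z).round() for r in models.mark_of('top',q)[:1]],[atz(g,r['at'],z).round() for r in models.mark_of('side',q)[:1]])
E
```

```text
time_s: 34.98
ee_pos: [361.4, -424.7, 217.2]
ee_rot: [179.4, 0.3, 56.8]
force: [0.0, 1.0, 0.2]
gripper_width: 0.4
transit [array([532.,  62.,   0.])] [array([530.,  58.,   0.])]
solvent [array([781.,  47.,   0.])] [array([791.,  33.,   0.])]
jar [array([ 789., -185.,    0.])] [array([ 788., -197.,    0.])]
spanner [array([747., 225.,   0.])] [array([752., 216.,   0.])]
```

View pics/o13.png

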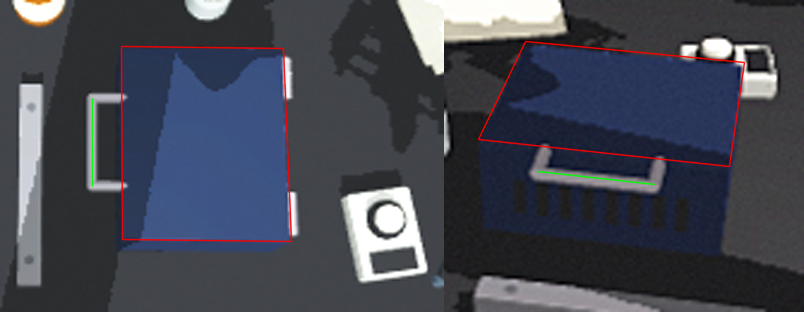

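View pics/s13.png

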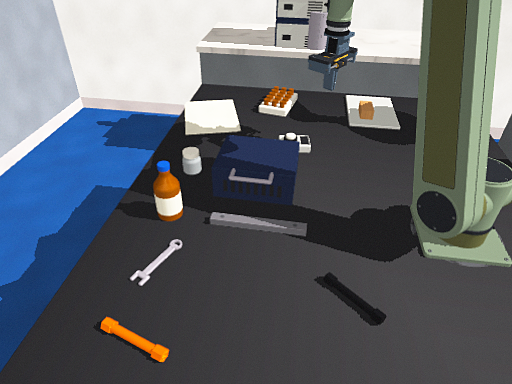

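The last pictures show the cover outline shut on the overlay in both views and the key up. The transit bar is flat at (532,60), about 217 mm from the oven's centre. The bottle, jar and spanner are where they were, and the robot is clear. I'm handing in.

```bash
python3 -c "
from workcell import job
print(job.job_done())"
```

```text
the job is handed in; nothing more can be done
None
```

The job is done and handed in at about 35 s of the 208 s allowed; no verdict was reported.

**What I did**
- **Transit bar:** I laid it flat on the bench at about (532, 60), roughly 217 mm from the oven's centre.
- **Columns:** I pressed the two steel columns into clips 2 and 0. The orange and black look-alikes stayed where they were.
- **Cover:** I held it by the bar all the way down, and it met its stop with about 31 N at about 0.01 rad.
- **Start key:** I pressed it to its stop (33 N) and let go.

**Last checks**
- **Cover:** its outline matched the shut position in both cameras.
- **Columns:** before the cover went down, the seated outlines fitted both columns. The jaw blades of clips 0 and 2 looked like those of the empty clip 1. I judged the jaws from pictures only, as no joint reading was available.
- **Key and bystanders:** the key looked up again, and the bottle, jar and spanner were at their starting places, within the 10–15 mm spread between the two cameras. The robot was touching nothing.

**What was off**
- The first network reading for the case was about 1.2° out in yaw. I corrected it by fitting the edges in both views.
- The second column was pressed home with a brief peak of 67 N at the wrist, more than it needed but under the 120 N limit.

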